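# Rack the loose checkers

### The job

Rack up the loose checkers: swing the brass keeper on the wooden rack open, loosen the clamp knob and slide its stop back to make room, then lay every single checker that lies on the board flat into the rack's channel. Once they are all in, slide the stop up snug so that they form one closed row against the end block, tighten the clamp knob again, and leave the keeper swung fully shut over the row. Do not disturb the stacked checkers, the tea glass, the sugar bowl or the dice tower.

Things in the scene. Friction and masses are not known exactly. Their poses are not given: they have to be found in the camera images.
- board: Open backgammon board, flat, fixed, 420 mm (its x) by 500 mm (its y). Origin: underside centre on the table. Near leaf: -y half; far leaf: +y half. Playing surface 12 mm up; 12 mm wide outer rim and 16 mm wide middle bar (along x) 4 mm higher. Three fixed stacks of checkers, to 60 mm tall, on the far leaf: leave. Loose checkers start flat on the near leaf, centres 65 mm or more apart.
- checker_a: Loose brown checker, disc 40 mm across and 15 mm thick, about 22 g; origin at its middle, its z is the disc's axis (either face may be up). None if this one is absent; three to five are present.
- checker_b: Loose brown checker, disc 40 mm across and 15 mm thick, about 22 g; origin at its middle, its z is the disc's axis (either face may be up). None if this one is absent; three to five are present.
- checker_c: Loose brown checker, disc 40 mm across and 15 mm thick, about 22 g; origin at its middle, its z is the disc's axis (either face may be up). None if this one is absent; three to five are present.
- checker_d: Loose brown checker, disc 40 mm across and 15 mm thick, about 22 g; origin at its middle, its z is the disc's axis (either face may be up). None if this one is absent; three to five are present.
- checker_e: Loose brown checker, disc 40 mm across and 15 mm thick, about 22 g; origin at its middle, its z is the disc's axis (either face may be up). None if this one is absent; three to five are present.
- rack: Fixed wooden rack, 78 mm (x) by 357 mm (y), origin on the table. Its channel runs along y: 47 mm wide, centred on x = 0, floor 10 mm above the table (a checker in it has its middle 17.5 mm up). Side walls only 5 mm higher than the floor, 13.5 mm wide. Channel starts at the end block's face, y = -130 mm, and runs to +y. End block: y = -175 to -130 mm, 26 mm high.
- rack_end (a point): Middle of the end block's inner face at the channel floor, axes as the rack: the channel runs from here along +y.
- stop (a joint): Slide of the wooden stop along the rack's +y, 0 to 0.180 m. Clear channel between end block and stop face = 62 mm + this value (0.058 just fits three checkers in a row, 0.098 four, 0.138 five). Starts at 0.002 to 0.045. Friction about 1.5 N when the clamp knob is loose; held firmly when it is tight.
- stop_face (a point): Lower middle of the stop's face that looks at the end block, at the channel floor; axes as the rack. The stop is a block 76 mm wide (x), reaching 50 mm from this face to +y, its top 18 mm above the channel floor. It is moved by holding its clamp knob and pulling or pushing along the channel.
- clamp (a joint): Brass clamp knob on the stop, upright axis, rad: 0 fully loose, 1.45 fully tight; grows clockwise seen from above. Under 0.35 is loose, over 1.1 tight. Starts at 1.2 to 1.4. Stays where left; takes 0.08 Nm to turn, 0.15 Nm near tight; grips the rack from about 0.7 on.
- clamp_grip (a point): Point on the knob's axis at TCP grip height. The knob is a wing bar 44 mm long along this point's x, 12 mm thick along its y, from 18 mm below to 4 mm above this point; under it a collar 34 mm across. The stop's top is 23 mm below this point. The axis is 25 mm behind the stop's face, on the channel's centre line. At knob value 0 the bar lies across the channel.
- keeper (a joint): Quarter-turn brass keeper on the end block, upright axis, rad: 0 shut (bar over the channel along +y, just above the checkers), 1.571 open (bar across, to the rack's -x); grows anticlockwise from above. Under 0.12 is shut, over 1.35 open. Starts shut. 0.06 Nm friction, stays where left.
- keeper_grip (a point): Point on the axis of the upright wooden stub at the keeper's end, at TCP grip height, 48 mm from the pivot along this point's y. Stub 16 mm across, its top 8 mm above this point. The bar under it: 14 mm wide, top 16 mm and underside 23 mm below this point, 29 mm above the table (a checker in the channel is 25 mm high).
- keeper_pivot (a point): Point on the keeper's pivot axis at the height of keeper_grip; rack x = 0, y = -148 mm. Axes as the rack.
- tea_glass: Waisted tea glass on a saucer, 100 mm across, 85 mm tall, loose. Bystander: leave alone. Origin: underside centre.
- sugar_bowl: White lidded ceramic sugar bowl, 96 mm across, 86 mm tall, loose. Bystander. Origin: underside centre.
- dice_tower: Clear acrylic dice tower, 85 x 85 x 160 mm, loose. Bystander. Origin: underside centre.
There are look-alikes about, which are no part of the job. Leave any orange or turquoise look-alike of the checker_e alone.

How it is judged:
On the way, in this order (a step that is already met when the one before it is completed fails the run):
1. the keeper is swung open (value of joint keeper above 1.35 rad), for 0.2 s.
2. every loose checker lies flat in the channel between end block and stop, let go (x of checker_a in the frame of rack between -0.006 and 0.006 m and y of each of checker_a, checker_b, checker_c, checker_d, checker_e in the frame of rack_end above 0.016 m and y of each of checker_a, checker_b, checker_c, checker_d, checker_e in the frame of stop_face below -0.016 m and z of checker_a in the frame of rack between 0.014 and 0.0205 m and angle between the z axis of each of checker_a, checker_b, checker_c, checker_d, checker_e and the z axis of rack, either way round below 0.12 rad and x of checker_b in the frame of rack between -0.006 and 0.006 m and z of checker_b in the frame of rack between 0.014 and 0.0205 m and x of checker_c in the frame of rack between -0.006 and 0.006 m and z of checker_c in the frame of rack between 0.014 and 0.0205 m and x of checker_d in the frame of rack between -0.006 and 0.006 m and z of checker_d in the frame of rack between 0.014 and 0.0205 m and x of checker_e in the frame of rack between -0.006 and 0.006 m and z of checker_e in the frame of rack between 0.014 and 0.0205 m and contact force between the fingers and checker_a below 0.5 N and contact force between the fingers and checker_b below 0.5 N and contact force between the fingers and checker_c below 0.5 N and contact force between the fingers and checker_d below 0.5 N and contact force between the fingers and checker_e below 0.5 N), for 0.2 s.
3. the stop is snug against the closed row and the clamp knob is tight (x of checker_a in the frame of rack between -0.006 and 0.006 m and y of each of checker_a, checker_b, checker_c, checker_d, checker_e in the frame of rack_end above 0.016 m and y of each of checker_a, checker_b, checker_c, checker_d, checker_e in the frame of stop_face below -0.016 m and z of checker_a in the frame of rack between 0.014 and 0.0205 m and angle between the z axis of each of checker_a, checker_b, checker_c, checker_d, checker_e and the z axis of rack, either way round below 0.12 rad and x of checker_b in the frame of rack between -0.006 and 0.006 m and z of checker_b in the frame of rack between 0.014 and 0.0205 m and x of checker_c in the frame of rack between -0.006 and 0.006 m and z of checker_c in the frame of rack between 0.014 and 0.0205 m and x of checker_d in the frame of rack between -0.006 and 0.006 m and z of checker_d in the frame of rack between 0.014 and 0.0205 m and x of checker_e in the frame of rack between -0.006 and 0.006 m and z of checker_e in the frame of rack between 0.014 and 0.0205 m and value of joint stop below 0.142 m and (height (world z) of checker_a above -5 m or value of joint stop below 0.102 m) and (height (world z) of checker_b above -5 m or value of joint stop below 0.102 m) and (height (world z) of checker_c above -5 m or value of joint stop below 0.102 m) and (height (world z) of checker_d above -5 m or value of joint stop below 0.102 m) and (height (world z) of checker_e above -5 m or value of joint stop below 0.102 m) and (height (world z) of any of checker_a, checker_b above -5 m or value of joint stop below 0.062 m) and (height (world z) of any of checker_a, checker_c above -5 m or value of joint stop below 0.062 m) and (height (world z) of any of checker_a, checker_d above -5 m or value of joint stop below 0.062 m) and (height (world z) of any of checker_a, checker_e above -5 m or value of joint stop below 0.062 m) and (height (world z) of any of checker_b, checker_c above -5 m or value of joint stop below 0.062 m) and (height (world z) of any of checker_b, checker_d above -5 m or value of joint stop below 0.062 m) and (height (world z) of any of checker_b, checker_e above -5 m or value of joint stop below 0.062 m) and (height (world z) of any of checker_c, checker_d above -5 m or value of joint stop below 0.062 m) and (height (world z) of any of checker_c, checker_e above -5 m or value of joint stop below 0.062 m) and (height (world z) of any of checker_d, checker_e above -5 m or value of joint stop below 0.062 m) and value of joint clamp above 1.1 rad), for 0.2 s.
At the end, for the whole second after the job is handed in: Every present checker lies flat in the channel (within 6 mm of its centre line) between the end block and the stop, the row has no more than 4 mm of play in all, the clamp knob is tight (over 1.1 rad), the keeper is shut (under 0.12 rad) and all is at rest (all of step 3 and value of joint keeper below 0.12 rad and linear speed of each of checker_a, checker_b, checker_c, checker_d, checker_e below 0.02 m/s); the robot touches nothing.
It fails at once if the tea glass is moved by more than 20 mm (distance of tea_glass from where it was at the start of the episode above 0.02 m).
It fails at once if the sugar bowl is moved by more than 20 mm (distance of sugar_bowl from where it was at the start of the episode above 0.02 m).
It fails at once if the dice tower is moved by more than 20 mm (distance of dice_tower from where it was at the start of the episode above 0.02 m).
Of checker_a, checker_b, checker_c, checker_d, checker_e only 3 to 5 are there at a start; the rules pass over those that are not, and their reading is None.
At some moment in a run one of checker_a, checker_b, checker_c, checker_d, checker_e may be knocked a few centimetres aside while the robot is not near it.
Once in a run the grip may slacken for a moment while it holds something.
It also fails if it takes over 208 s, if anything falls off the work surface, if the arm or the gripper's body presses on something with over 40 N, if the wrist force passes 120 N, or if a joint passes its speed limit or range.

### The arm

A 6-joint arm with a two-finger parallel gripper is mounted at the origin on the work surface. World frame = base frame: x ahead of the robot, y to its left, z up, the work surface at z = 0. Lengths are in m, angles in rad, forces in N, time in s.
With the tool pointing down it reaches from about 0.275 to 0.725 m from the base axis. Payload 5.6 kg.
Tool frame: the origin (TCP) lies between the finger pads, 19 mm behind the fingertips; this is the grasp point; z points along the fingers, y is the line along which they close (so a half turn about z gives the same grasp; the last joint's range is limited). The gripper opens to 85 mm and grips with 20 to 120 N. Pads are 22 mm wide; open, the fingers measure 114 mm over their backs; the gripper's body (76 mm by 85 mm) begins 54 mm behind the grasp point. The pads swing forward as they close: fully open they stand 13 mm farther back than shut.
Start: joints at [-0.908, 0.255, 0.108, 0, -1.424, -0.285], TCP at [0.203, -0.511, 0.25] pointing down, gripper open.
Joint ranges: [-2.95, 2.95], [-1.21, 1.97], [-1.09, 1.5], [-2.87, 1.71], [-2.94, -0.07], [-3.05, 3.05]. Speed limits (rad/s): [2.57, 2.57, 3.14, 3.14, 3.14, 3.14].

### API

Orientations are given as a rotation vector (axis times angle).
In Python, from plant import arm, eyes, boxes_of, place_of gives the robot as it stands.
- The arm moves only by the tool step_arm, never from a script. Its argument "motion" is a list that holds one entry, the list of rows, each a list of 5 numbers: the shift along the tool's x, y, z in cm, then the turn about the tool's z in degrees, then the finger opening in cm, from 0 to 8.54. A call has exactly 8 rows; each row shifts and turns the commanded pose from where the row before left it, along the tool's axes as they then stand; what a row does not reach is not made up. A row lasts 1/10 s, in which the tool goes at most 50 mm and 8.59 degrees, less where a joint would pass 70% of its speed; a pose out of reach is approached as far as the arm can. A call with a gripper value outside its range is refused whole. The fingers move at their own pace and stop on an object; "squeeze" is the grip in N (left out, the last holds). Time passes only in rows, so rows that do not move let the fingers close, or fill a call up. It gives the time, the measured TCP pose, the force, the opening and the grip force at its end, in the units of the state.
- arm.sense(): the state, without advancing time (a new reading comes with each control period).
- eyes.capture(name): name is "scene" or "top"; returns a dict with "pixels" (480x640x3 uint8, red, green, blue), "mtx" (3x3 intrinsics, pixels), "cam_to_world" (4x4, takes a point from camera to world coordinates). Camera axes: x right, y up, looking along -z (the intrinsics and any distortion apply to the point x, -y, -z); pixel columns grow to the right and rows downward; lengths in m; the calibration is good to about 2 mm. A picture is of the moment at which its call begins. There is no depth.
- arm.finish_job(): hands the job in; it is judged then, once.
Trained networks look in a picture, given as the dict that the camera call returned (one of the last four; its "shot" number tells which), for a name from the list of things; names that differ only in an ending like _2 or _b are one class to them, and where a whole thing is asked for, a point or a joint stands for the part that bears it (a point fixed in the world has none). Each returns a list of dicts, best first, with "p" (0 to 1); they miss things now and then, are a little off and sometimes report something else, mostly with a low value. They report only what shows in the picture. A call takes as long as a camera call. They do not tell look-alikes from the thing itself.
- boxes_of(picture, label): "point" ([column, row] in pixels, amid what is visible of it).
- place_of(picture, label): "point" ([column, row] in pixels: a listed point, or the origin of a listed thing).
The state is a dict: "t": time; "joint_pos": joint angles; "qvel": joint speeds; "tau": joint torques, N m; "tcp_pos": TCP position; "tcp_rot": TCP orientation; "contact_force": force on the tool from outside, world axes, zero at the start; "wrist_torque": the same for the moment, N m; "finger_gap": opening from 0.0 (shut) to 1.0 (fully open); "finger_force": force on a finger pad.
Only numpy, scipy, OpenCV 4.12 (cv2) and the standard library are available. Lean on these libraries where they do the work, as an engineer would, in place of code of your own. Each camera call takes 0.05 s, during which the arm holds its last target. There are 200 camera calls.

## Working session

There is one attempt and no reset: what is moved stays moved. The work goes in short steps, Python scripts to look and compute and a tool call to move; the robot and the scene stay as the last step left them, time stands still between calls to the robot, and variables do not carry over. Pictures are saved under pics/ and viewed, at most 14 in all, crops included, and the job is handed in when it is done.

Besides the shell and the picture viewer there is one more tool, called as name(argument=value, ...) on one line, values as JSON. step_arm: Moves the arm, as the interface text tells. Its arguments: {"type":"object","properties":{"motion":{"type":"array"},"squeeze":{"type":"number"}},"required":["motion"]}

```bash
ls; mkdir -p pics
cat > h.py <<'E'
import numpy as np, cv2, json
from plant import arm, eyes, boxes_of, place_of
def ray(c,px):
    K=np.array(c["mtx"],float);T=np.array(c["cam_to_world"],float)
    d=np.linalg.inv(K)@[px[0],px[1],1.]
    d=T[:3,:3]@[d[0],-d[1],-d[2]]
    return T[:3,3],d
def at_z(c,px,z):
    o,d=ray(c,px); return o+d*(z-o[2])/d[2]
def proj(c,P):
    K=np.array(c["mtx"],float);T=np.array(c["cam_to_world"],float)
    p=T[:3,:3].T@(np.array(P,float)-T[:3,3]); p=K@[p[0],-p[1],-p[2]]; return p[:2]/p[2]
def save(c,n,crop=None,scale=1):
    im=np.array(c["pixels"])[:,:,::-1]
    if crop: x0,y0,x1,y1=crop; im=im[y0:y1,x0:x1]
    cv2.imwrite("pics/"+n,cv2.resize(im,None,fx=scale,fy=scale,interpolation=cv2.INTER_CUBIC))
E
python3 - <<'E'
from h import *
np.set_printoptions(precision=4,suppress=True)
print(arm.sense())
for n in("scene","top"):
    c=eyes.capture(n); save(c,n+"0.png"); print(n,c.keys(),np.array(c["mtx"]),np.array(c["cam_to_world"]))
    for l,z in [("checker_a",.0195),("rack",0),("rack_end",.01),("stop_face",.01),("clamp_grip",.051),("keeper_grip",.052),("keeper_pivot",.052),("tea_glass",0),("sugar_bowl",0),("dice_tower",0),("board",0)]:
        for r in place_of(c,l)[:9]: print(l,round(r["p"],2),np.array(r["point"]).round(1),at_z(c,r["point"],z).round(4))
E
```

```text
pics
{'t': 0.0, 'joint_pos': array([-0.9084,  0.2558,  0.107 , -0.0005, -1.4239, -0.2846]), 'qvel': array([ 0.0001,  0.0001, -0.0001,  0.0002, -0.0008, -0.0006]), 'tau': array([  0.0032, -38.663 ,  23.7943,   5.3651,  -0.0061,  -0.    ]), 'tcp_pos': array([ 0.2028, -0.5107,  0.2491]), 'tcp_rot': array([ 0.5898, -3.0853, -0.003 ]), 'contact_force': array([-0.5255,  0.2512, -0.5059]), 'wrist_torque': array([-0.0534,  0.0042, -0.0195]), 'finger_force': 0.0, 'finger_gap': 1.0039223321915338}
scene dict_keys(['pixels', 'mtx', 'cam_to_world', 'shot']) [[500.1431   0.     321.9926]
 [  0.     500.1431 236.18  ]
 [  0.       0.       1.    ]] [[ 0.3639 -0.7848  0.5017  1.1041]
 [ 0.9313  0.2991 -0.2077 -0.2756]
 [ 0.013   0.5428  0.8397  1.0536]
 [ 0.      0.      0.      1.    ]]
checker_a 0.72 [427.7 265.4] [0.653  0.1852 0.0195]
checker_a 0.67 [397.8 131.1] [0.2304 0.3127 0.0195]
checker_a 0.65 [414.4 231.7] [0.5557 0.1995 0.0195]
checker_a 0.65 [392.7 198.1] [0.442  0.1946 0.0195]
checker_a 0.64 [327.8 205.6] [0.4046 0.0281 0.0195]
checker_a 0.61 [462.1 231.2] [0.5967 0.3115 0.0195]
chec
[... 1568 characters left out ...]
.85 [365.1 234.4] [ 0.5371 -0.1388  0.    ]
rack_end 0.6 [425.4 234.9] [ 0.5321 -0.2732  0.01  ]
stop_face 0.56 [376.5 230.7] [ 0.5432 -0.1639  0.01  ]
clamp_grip 0.6 [366.8 226.9] [ 0.5434 -0.1395  0.051 ]
keeper_grip 0.76 [412.  231.6] [ 0.5315 -0.2369  0.052 ]
keeper_pivot 0.96 [435.4 232.6] [ 0.5286 -0.2873  0.052 ]
tea_glass 0.95 [462.  327.7] [ 0.3259 -0.3455  0.    ]
tea_glass 0.38 [414.6 232.5] [ 0.54   -0.2509  0.    ]
sugar_bowl 0.85 [314.3 134.5] [ 0.7788 -0.0251  0.    ]
dice_tower 0.85 [510.  189.4] [ 0.6379 -0.4734  0.    ]
dice_tower 0.34 [139.3 223. ] [0.5708 0.3783 0.    ]
dice_tower 0.16 [434.1 233. ] [ 0.5382 -0.2949  0.    ]
board 0.69 [137.3 227.6] [0.5601 0.3823 0.    ]
```

View pics/scene0.png

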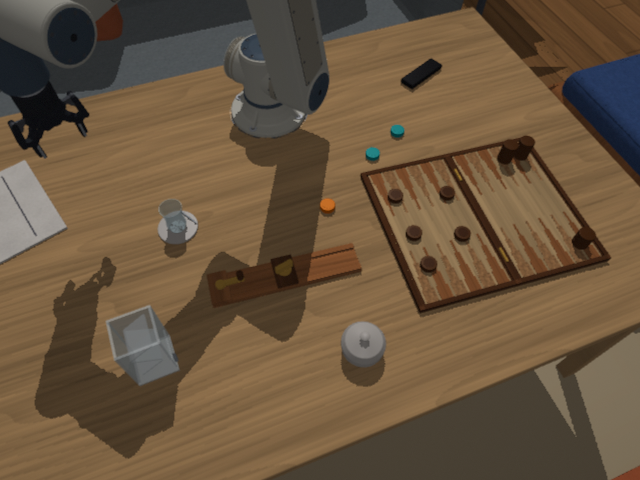

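View pics/top0.png

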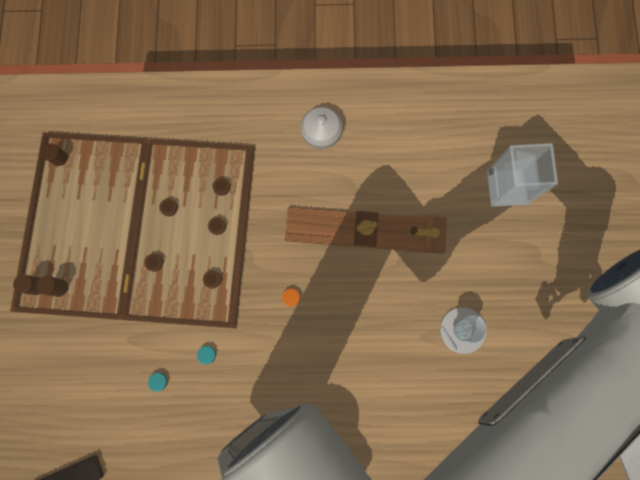

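The five brown discs in the top view are at (222,186), (169,206), (218,225), (154,261) and (213,279), all on the near leaf. The look-alikes are orange at (291,297) and turquoise at (206,355) and (158,381), all off the board. I choose the five brown ones. The rack runs from (287,225) to (446,237), with the keeper shut near (425,232) and the clamp at (367,228). Next is one close crop to check this choice and the rack corners.

Run:
```python
from h import *
a=eyes.capture("top");b=eyes.capture("scene")
def cr(c,x0,y0,x1,y1,s): return cv2.convertScaleAbs(cv2.resize(np.array(c["pixels"])[y0:y1,x0:x1,::-1],None,fx=s,fy=s,interpolation=cv2.INTER_CUBIC),alpha=1.6)
A=cr(a,280,198,455,260,3.2);B=cr(b,200,238,370,310,3.2);C=cr(a,130,165,250,300,1.9)
im=np.zeros((600,800,3),np.uint8)
for m,x,y in((A,0,0),(B,0,200),(C,570,0)): im[y:y+m.shape[0],x:x+m.shape[1]]=m
cv2.imwrite("pics/mont.png",im[:440])
```

```text
(no output)
```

View pics/mont.png

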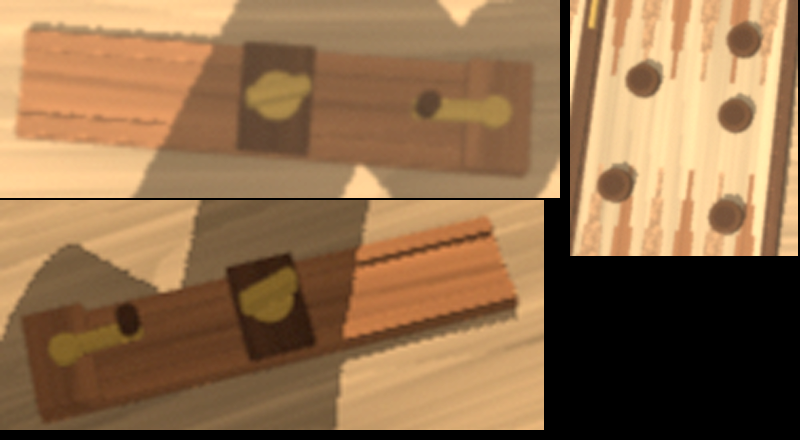

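The crop shows all five board discs are the plain dark brown checkers. It also shows the rack corners in both views. I'll fit the rack pose from them.

```bash
cat > fit.py <<'E'
from h import *
from scipy.optimize import least_squares
np.set_printoptions(precision=4,suppress=True)
cs={n:eyes.capture(n) for n in("top","scene")}
obs=[("top",(288.1,206.4),(.039,.182,.015)),("top",(284.7,240.8),(-.039,.182,0)),("top",(446.6,217.7),(.039,-.175,.026)),("top",(444.4,253.3),(-.039,-.175,0)),
("scene",(352.2,243.3),(-.039,.182,.015)),("scene",(361.6,268.3),(.039,.182,.015)),("scene",(207.2,274.6),(-.039,-.175,.026)),("scene",(213.1,306.8),(.039,-.175,0))]
for n in cs:
    for l,p in(("rack",(0,0,0)),("rack_end",(0,-.13,.01)),("keeper_pivot",(0,-.148,.052)),("keeper_grip",(0,-.1,.052))):
        obs.append((n,place_of(cs[n],l)[0]["point"],p))
def tr(v,p): c,s=np.cos(v[2]),np.sin(v[2]); return np.array([v[0]+c*p[0]-s*p[1],v[1]+s*p[0]+c*p[1],p[2]])
def res(v,o=obs): return np.array([(at_z(cs[n],q,p[2])-tr(v,p))[:2]*1e3 for n,q,p in o])
for sel in(obs,[o for o in obs if o[0]=="top"],[o for o in obs if o[0]=="scene"]):
    r=least_squares(lambda v:res(v,sel).ravel(),[.54,-.14,0],loss="soft_l1",f_scale=2,x_scale=[.1,.1,.1]); print(r.x)
    if sel is obs: v=r.x; print(res(v))
print("pivot",tr(v,(0,-.148,.052)),"grip",tr(v,(0,-.1,.052)))
K=[]
for n in cs:
    for l,z in(("stop_face",.01),("clamp_grip",.051)):
        q=at_z(cs[n],place_of(cs[n],l)[0]["point"],z)-tr(v,(0,0,0)); print(n,l,"along y",-np.sin(v[2])*q[0]+np.cos(v[2])*q[1],"x",np.cos(v[2])*q[0]+np.sin(v[2])*q[1])
    print(n,[at_z(cs[n],r["point"],.0195)[:2] for r in place_of(cs[n],"checker_a") if r["p"]>.2])
# stop outline in top crop: top edges z=.028
for q in((242,45),(237,152),(316,46),(308,158)):
    q=at_z(cs["top"],(280+q[0]/3.2,198+q[1]/3.2),.028); d=q-tr(v,(0,0,.028)); print("stop corner",-np.sin(v[2])*d[0]+np.cos(v[2])*d[1],np.cos(v[2])*d[0]+np.sin(v[2])*d[1])
E
python3 fit.py
```

```text
Traceback (most recent call last):
  File "fit.py", line 9, in <module>
    obs.append((n,place_of(cs[n],l)[0]["point"],p))
                  ~~~~~~~~~~~~~~~~~^^^
IndexError: list index out of range
```

```bash
sed -i 's/        obs.append((n,place_of(cs\[n\],l)\[0\]\["point"\],p))/        obs+=[(n,r["point"],p) for r in place_of(cs[n],l)[:1]]/' fit.py; sed -i 's/        q=at_z(cs\[n\],place_of(cs\[n\],l)\[0\]\["point"\],z)-tr(v,(0,0,0));/      for r in place_of(cs[n],l)[:1]:\n        q=at_z(cs[n],r["point"],z)-tr(v,(0,0,0));/' fit.py; python3 fit.py
```

```text
[ 0.5459 -0.1416 -0.0951]
[[-0.7846 -0.7918]
 [ 0.4067  0.6167]
 [-0.7709  0.4493]
 [ 0.9186 -3.6122]
 [ 4.9753 -0.2692]
 [-0.2074  0.3713]
 [ 3.7237  2.8048]
 [-2.8479  1.1936]
 [-3.2109  3.6332]
 [ 8.3727 -6.9114]
 [-3.4888  2.5428]
 [-4.3293  0.5783]
 [-0.3135  3.8731]
 [ 3.3774 -3.9519]
 [ 4.8754 -2.1025]
 [-2.3268 -4.0742]]
[ 0.5449 -0.1415 -0.0959]
[ 0.5474 -0.1418 -0.0927]
pivot [ 0.5318 -0.2889  0.052 ] grip [ 0.5364 -0.2412  0.052 ]
top stop_face along y -0.017264919852980266 x -0.0002469552854445249
top clamp_grip along y 0.005407383070561944 x -0.008742135859961347
top [array([0.2182, 0.3141]), array([0.5602, 0.1945]), array([0.2717, 0.2076]), array([0.6094, 0.3084]), array([0.4398, 0.2026]), array([0.6541, 0.1934]), array([0.4739, 0.3394]), array([0.3925, 0.0312])]
scene stop_face along y -0.027190163592723127 x -0.0017067317403425945
scene clamp_grip along y 0.003695948932674834 x 0.006641325423264995
scene [array([0.6553, 0.1883]), array([0.6052, 0.3055]), array([0.4418, 0.2022]), array([0.552 , 0.1983]), array([0.4762, 0.3394]), array([0.2842, 0.2094]), array([0.4059, 0.0262]), array([0.2236, 0.3192])]
stop corner 0.02798212830982648 0.03422468688606354
stop corner 0.025819853458328226 -0.041707502085351726
stop corner -0.02343955873034663 0.03767068218483315
stop corner -0.0231710706532007 -0.04189499822642263
```

```bash
cat > plan.py <<'E'
from h import *
from scipy.spatial.transform import Rotation as R
import sys
RK=json.load(open("rack.json"))if __import__("os").path.exists("rack.json") else [.5452,-.1415,-.0952]
def r2w(x,y):
    c,s=np.cos(RK[2]),np.sin(RK[2]); return np.array([RK[0]+c*x-s*y,RK[1]+s*x+c*y])
def w2r(p):
    c,s=np.cos(RK[2]),np.sin(RK[2]); d=np.array(p[:2])-RK[:2]; return np.array([c*d[0]+s*d[1],-s*d[0]+c*d[1]])
def plan(targets,s=None):
    """targets: (rack x, rack y, world z, turn from canonical deg CW+). canonical: tool x=-rack y, tool y=-rack x"""
    s=s or arm.sense(); M=R.from_rotvec(s["tcp_rot"]).as_matrix(); p=np.array(s["tcp_pos"])
    yaw=np.degrees(np.arctan2(M[1,0],M[0,0]))
    rp=w2r(p); can=np.degrees(RK[2])-90
    print("t %.2f rackpos mm"%s["t"],(rp*1e3).round(1),"z %.1f"%(p[2]*1e3),"turn %.2f"%((can-yaw+180)%360-180),"tilt %.2f"%np.degrees(np.arccos(-M[2,2])),"gap %.1f ff %.1f"%(s["finger_gap"]*85.4,s["finger_force"]),"F",np.array(s["contact_force"]).round(1),"j",np.degrees(s["joint_pos"]).round(0))
    for x,y,z,t in targets:
        ty=can-t; dt=-((ty-yaw+180)%360-180); w=r2w(x,y)
        a=np.radians(ty); d=w-p[:2]; dx=d@[np.cos(a),np.sin(a)]; dy=d@[np.sin(a),-np.cos(a)]
        print("  -> turn %.1f deg then tool cm x %.2f y %.2f z %.2f"%(dt,dx*100,dy*100,(p[2]-z)*100)); p=np.array([*w,z]); yaw=ty
if __name__=="__main__": plan(eval("["+sys.argv[1]+"]") if len(sys.argv)>1 else [])
E
python3 plan.py "(0,-.1,.12,0),(0,-.1,.055,0)"
```

```text
t 2.40 rackpos mm [-305.6 -400.6] z 250.0 turn 62.90 tilt 0.00 gap 85.4 ff 0.0 F [ 0.5 -0.1 -0. ] j [-52.  15.   6.   0. -82. -16.]
  -> turn -62.9 deg then tool cm x -30.06 y -30.56 z 13.00
  -> turn -0.0 deg then tool cm x 0.00 y 0.00 z 6.50
```

step_arm(motion=[[[0,0,0,-7.86,8],[0,0,0,-7.86,8],[0,0,0,-7.86,7],[0,0,0,-7.86,6],[0,0,0,-7.86,5],[0,0,0,-7.86,4],[0,0,0,-7.86,4],[0,0,0,-7.88,4]]], squeeze=25)

```text
t: 3.2
tcp_pos: [0.2029, -0.5112, 0.25]
tcp_rot: [2.12, -2.319, -0.0]
contact_force: [0.2, 0.3, 0.2]
finger_gap: 0.466
finger_force: 0.0
```

step_arm(motion=[[[-3,-3.05,0,0,4],[-3,-3.05,0,0,4],[-3,-3.05,0,0,4],[-3,-3.05,0,0,4],[-3,-3.05,0,0,4],[-3,-3.05,0,0,4],[-3,-3.05,0,0,4],[-3,-3.05,0,0,4]]])

```text
t: 4.0
tcp_pos: [0.4698, -0.2941, 0.2502]
tcp_rot: [-2.113, 2.324, -0.001]
contact_force: [0.9, -1.6, -0.5]
finger_gap: 0.469
finger_force: 0.0
```

step_arm(motion=[[[-3,-3.05,0,0,4],[-3,-3.05,0,0,4],[0,0,2.5,0,4],[0,0,2.5,0,4],[0,0,2.5,0,4],[0,0,2.5,0,4],[0,0,2,0,4],[0,0,0,0,4]]])

```text
t: 4.8
tcp_pos: [0.5331, -0.2409, 0.1269]
tcp_rot: [2.111, -2.323, -0.009]
contact_force: [0.6, 0.4, -0.3]
finger_gap: 0.468
finger_force: 0.0
```

Run:
```python
from plan import *
plan([(0,-.1,.055,0)])
c=eyes.capture("top"); save(c,"t1.png",(380,190,470,270),5)
c=eyes.capture("scene"); save(c,"s1.png",(180,220,300,320),5)
```

```text
t 4.80 rackpos mm [  -2.6 -100.1] z 126.9 turn 0.02 tilt 0.36 gap 39.9 ff 0.0 F [ 0.6  0.4 -0.3] j [ -9.  22.  -1.  -0. -67.   4.]
  -> turn -0.0 deg then tool cm x -0.01 y -0.26 z 7.19
```

View pics/s1.png

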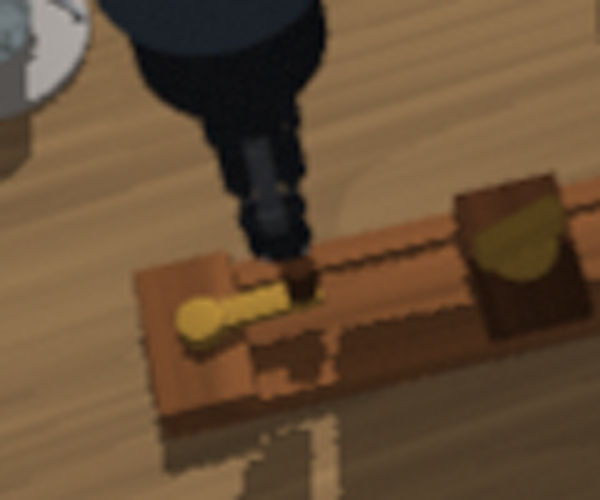

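The picture shows the gripper straight above the keeper's stub (300,280 in the crop), with the fingers either side of the bar. Next I descend and close.

step_arm(motion=[[[0,0,1.5,0,4],[0,0,1.5,0,4],[0,0,1.5,0,4],[0,0,1.5,0,4],[0,0,1.2,0,4],[0,0,0,0,1],[0,0,0,0,1],[0,0,0,0,1]]], squeeze=25)

```text
t: 5.7
tcp_pos: [0.5354, -0.2417, 0.0588]
tcp_rot: [-2.113, 2.324, -0.002]
contact_force: [-1.2, -0.5, -2.6]
finger_gap: 0.173
finger_force: 25.5
```

```bash
python3 plan.py "(0,-.1,.055,0)"
```

```text
t 5.70 rackpos mm [  -0.2 -100.7] z 58.8 turn -0.00 tilt 0.06 gap 14.8 ff 25.5 F [-1.2 -0.5 -2.6] j [ -9.  26.  -6.   0. -58.   4.]
  -> turn 0.0 deg then tool cm x -0.07 y -0.02 z 0.38
```

step_arm(motion=[[[0.04,0.62,0,-7.4,1],[0.04,0.62,0,-7.4,1],[0.04,0.62,0,-7.4,1],[0.04,0.62,0,-7.4,1],[0.04,0.62,0,-7.4,1],[0.04,0.62,0,-7.4,1],[0.04,0.62,0,-7.4,1],[0.04,0.62,0,-7.4,1]]])

```text
t: 6.5
tcp_pos: [0.4946, -0.2619, 0.0589]
tcp_rot: [-2.988, 0.969, -0.011]
contact_force: [9.6, -3.7, -9.5]
finger_gap: 0.174
finger_force: 24.8
```

step_arm(motion=[[[0.04,0.62,0,-7.4,1],[0.04,0.62,0,-7.4,1],[0.04,0.62,0,-7.4,1],[0.04,0.62,0,-7.4,1],[0,0,0,0,1],[0,0,0,0,1],[0,0,0,0,3],[0,0,0,0,4]]])

```text
t: 7.3
tcp_pos: [0.4831, -0.2841, 0.0588]
tcp_rot: [3.136, -0.182, 0.002]
contact_force: [0.2, -0.2, -0.3]
finger_gap: 0.462
finger_force: 0.0
```

```bash
python3 plan.py "(0,.001,.12,-15),(0,.001,.054,-15)"
```

```text
t 7.30 rackpos mm [ -48.3 -147.8] z 58.8 turn -88.82 tilt 0.07 gap 39.5 ff 0.0 F [ 0.2 -0.2 -0.3] j [-14.  23. -11.   0. -56.  98.]
  -> turn 73.8 deg then tool cm x -13.13 y -8.52 z -6.12
  -> turn -0.0 deg then tool cm x 0.00 y 0.00 z 6.60
```

step_arm(motion=[[[0,0,-1.55,0,4.5],[0,0,-1.55,0,4.5],[0,0,-1.55,0,4.5],[0,0,-1.55,0,4.5],[0,0,0,8.2,4.5],[0,0,0,8.2,4.5],[0,0,0,8.2,4.5],[0,0,0,8.2,4.5]]])

```text
t: 8.1
tcp_pos: [0.4824, -0.2842, 0.1206]
tcp_rot: [2.954, -1.069, 0.001]
contact_force: [0.2, 0.4, -1.1]
finger_gap: 0.527
finger_force: 0.0
```

Run:
```python
from plan import *
a=eyes.capture("top");b=eyes.capture("scene")
def cr(c,x0,y0,x1,y1,s): return cv2.convertScaleAbs(cv2.resize(np.array(c["pixels"])[y0:y1,x0:x1,::-1],None,fx=s,fy=s,interpolation=cv2.INTER_CUBIC),alpha=2)
A=cr(a,335,200,455,260,6);B=cr(b,190,240,320,310,5)
im=np.zeros((600,800,3),np.uint8)
for m,x,y in((A,0,0),(B,0,240)):
    h=min(m.shape[0],360); im[y:y+h,x:x+m.shape[1]]=m[:h]
im[:360][:] = im[:360]
cv2.imwrite("pics/k1.png",im)
im=np.vstack([A,np.pad(B,((0,0),(0,A.shape[1]-B.shape[1]),(0,0)))]); im=im[:600,:800]
cv2.imwrite("pics/k1.png",cv2.resize(im,None,fx=600/im.shape[0] if im.shape[0]>600 else 1,fy=600/im.shape[0] if im.shape[0]>600 else 1)); print(im.shape)
```

```text
(600, 720, 3)
```

View pics/k1.png

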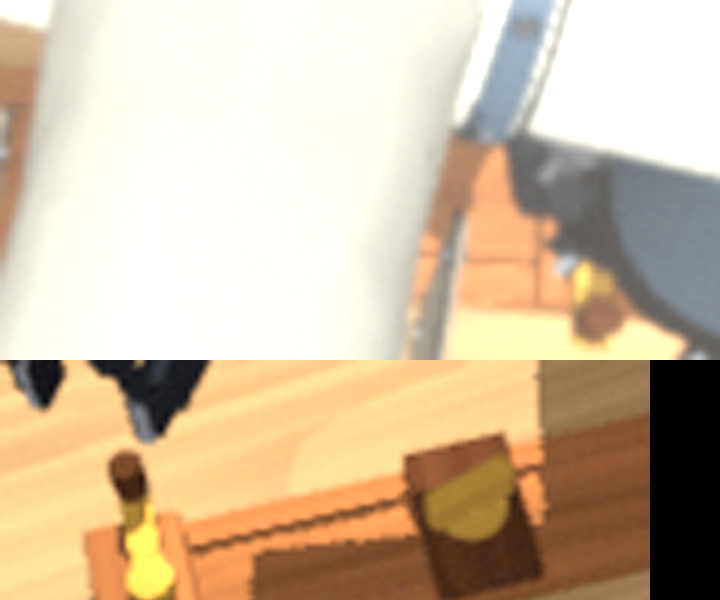

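The keeper now lies across the rack toward -x (stub at 128,470 in the crop), so it is open. The knob bar runs from (428,497) to (512,470). I'll compute its angle.

Run:
```python
from plan import *
b=eyes.capture("scene");a=eyes.capture("top")
for c,p,q in((a,(358.1,229.2),(376.2,224.6)),(b,(275.6,267.4),(292.4,262))):
    P,Q=w2r(at_z(c,p,.055)),w2r(at_z(c,q,.055)); d=P-Q; print(P,Q,(P+Q)/2,"bar angle from rack y",np.degrees(np.arctan2(d[0],d[1])))
plan([(0,.001,.12,-15),(0,.001,.054,-15)])
```

```text
[-0.00945862  0.02046571] [ 0.00389662 -0.01786264] [-0.002781    0.00130154] bar angle from rack y -19.210531598846497
[ 0.00518915 -0.01649148] [0.00162083 0.0238855 ] [0.00340499 0.00369701] bar angle from rack y 174.9496048935434
t 8.30 rackpos mm [ -48.8 -147.9] z 120.3 turn -56.21 tilt 0.02 gap 44.8 ff 0.0 F [ 0.   0.8 -0.2] j [-14.  20.  -6.   0. -64.  65.]
  -> turn 41.2 deg then tool cm x -13.11 y -8.57 z 0.03
  -> turn -0.0 deg then tool cm x 0.00 y 0.00 z 6.60
```

step_arm(motion=[[[0,0,0,8.24,4.5],[0,0,0,8.24,4.5],[0,0,0,8.24,4.5],[0,0,0,8.24,4.5],[0,0,0,8.24,4.5],[-3.3,-2.14,0,0,4.5],[-3.3,-2.14,0,0,4.5],[-3.3,-2.14,0,0,4.5]]])

```text
t: 9.1
tcp_pos: [0.5302, -0.1749, 0.1202]
tcp_rot: [2.398, -2.03, 0.001]
contact_force: [0.5, -0.8, -0.3]
finger_gap: 0.53
finger_force: 0.0
```

step_arm(motion=[[[-3.3,-2.14,0,0,4.5],[0,0,1.6,0,4.5],[0,0,1.6,0,4.5],[0,0,1.6,0,4],[0,0,1.6,0,4],[0,0,0,0,0.5],[0,0,0,0,0.5],[0,0,0,0,0.5]]], squeeze=40)

```text
t: 9.9
tcp_pos: [0.5468, -0.1397, 0.0565]
tcp_rot: [-2.395, 2.031, -0.003]
contact_force: [4.2, -0.7, -6.5]
finger_gap: 0.128
finger_force: 43.2
```

```bash
python3 plan.py "(0,.001,.054,-15)"
```

```text
t 9.90 rackpos mm [1.4 1.9] z 56.5 turn -14.87 tilt 0.14 gap 10.9 ff 43.2 F [ 4.2 -0.7 -6.5] j [  2.  24. -10.   0. -56.   8.]
  -> turn -0.1 deg then tool cm x 0.05 y 0.16 z 0.25
```

step_arm(motion=[[[0,0,0,-8.1,0.5],[0,0,0,-8.1,0.5],[0,0,0,-8.1,0.5],[0,0,0,-8.1,0.5],[0,0,0,-8.1,0.5],[0,0,0,-8.1,0.5],[0,0,0,-8.1,0.5],[0,0,0,-8.1,0.5]]])

```text
t: 10.7
tcp_pos: [0.5481, -0.1392, 0.0565]
tcp_rot: [-3.111, 0.423, -0.008]
contact_force: [8.2, -0.1, -10.5]
finger_gap: 0.125
finger_force: 42.6
```

step_arm(motion=[[[0,0,0,-8.1,0.5],[0,0,0,0,0.5],[0,0,0,0,0.5],[0,0,0,0,0.5],[0,0,0,0,0.5],[0,0,0,0,0.5],[0,0,0,0,0.5],[0,0,0,0,0.5]]])

```text
t: 11.5
tcp_pos: [0.5481, -0.1392, 0.0565]
tcp_rot: [-3.134, 0.211, -0.008]
contact_force: [8.6, 1.1, -11.4]
finger_gap: 0.124
finger_force: 42.7
```

```bash
python3 plan.py "(0,.135,.056,-88)"
```

```text
t 11.50 rackpos mm [2.7 2.5] z 56.5 turn -87.76 tilt 0.30 gap 10.6 ff 42.7 F [  8.6   1.1 -11.4] j [  2.  24. -10.  -0. -56.  81.]
  -> turn -0.2 deg then tool cm x -0.73 y -13.23 z 0.05
```

step_arm(motion=[[[-0.05,-1.6,0,0,0.5],[-0.05,-1.6,0,0,0.5],[-0.05,-1.6,0,0,0.5],[-0.05,-1.6,0,0,0.5],[-0.05,-1.6,0,0,0.5],[-0.05,-1.6,0,0,0.5],[-0.05,-1.6,0,0,0.5],[-0.05,-1.6,0,0,0.5]]])

```text
t: 12.3
tcp_pos: [0.5602, -0.0122, 0.0564]
tcp_rot: [3.134, -0.211, 0.004]
contact_force: [4.8, -1.9, -8.5]
finger_gap: 0.129
finger_force: 42.9
```

step_arm(motion=[[[0,-0.1,0,0,0.5],[0,0,0,0,0.5],[0,0,0,0,2.5],[0,0,0,0,4],[0,0,-2,0,4.5],[0,0,-2.5,0,5],[0,0,-2.5,0,6],[0,0,-2.5,0,6]]])

```text
t: 13.1
tcp_pos: [0.5588, -0.0119, 0.1527]
tcp_rot: [3.134, -0.213, 0.0]
contact_force: [1.0, 0.5, 0.1]
finger_gap: 0.706
finger_force: 0.0
```

Run:
```python
from plan import *
plan([])
C={n:eyes.capture(n) for n in("scene","top")}
for n,c in C.items():
    im=np.array(c["pixels"]).astype(int)
    for r in place_of(c,"checker_a"):
        if r["p"]<.15: continue
        x,y=map(int,r["point"]); col=im[max(y-3,0):y+4,max(x-3,0):x+4].mean((0,1)).round(0)
        w=at_z(c,r["point"],.0195); print(n,round(r["p"],2),np.array(r["point"]).round(1),w[:2].round(4),"rack",w2r(w).round(4),col)
    for l,z in(("stop_face",.01),("clamp_grip",.051)):
        for r in place_of(c,l)[:1]: print(n,l,w2r(at_z(c,r["point"],z)).round(4))
    for l in ("checker_a",):
        print(n,"box",[(round(r["p"],2),np.array(r["point"]).round(1).tolist(),at_z(c,r["point"],.0235)[:2].round(4).tolist()) for r in boxes_of(c,l)])
save(C["scene"],"s2.png",(170,130,490,330),2.5)
```

```text
t 13.10 rackpos mm [  1.2 130.3] z 152.7 turn -87.69 tilt 0.02 gap 60.3 ff 0.0 F [1.  0.5 0.1] j [ 15.  18.  -3.   0. -69.  67.]
scene 0.7 [461.1 231.8] [0.5974 0.3083] rack [0.0092 0.4527] [59. 37. 24.]
scene 0.68 [415.9 233.2] [0.561 0.201] rack [-0.0168  0.3424] [69. 46. 33.]
scene 0.59 [394.6 197.4] [0.4417 0.2002] rack [-0.1355  0.3303] [70. 48. 35.]
scene 0.52 [429.5 265.3] [0.6543 0.1894] rack [0.0772 0.3397] [66. 42. 29.]
scene 0.5 [447.8 192.1] [0.4756 0.3386] rack [-0.115   0.4713] [61. 39. 26.]
scene 0.48 [396.6 131.2] [0.2296 0.3093] rack [-0.357   0.4188] [ 28. 119. 120.]
scene 0.41 [371.6 153.7] [0.2825 0.2069] rack [-0.2946  0.3218] [ 36. 115. 117.]
scene stop_face [-0.0072  0.0995]
scene clamp_grip [-0.0008  0.1363]
scene box [(0.73, [395.5, 195.1], [0.4383, 0.2038]), (0.71, [415.9, 233.2], [0.5631, 0.1991]), (0.7, [395.8, 130.6], [0.23, 0.306]), (0.62, [447.1, 191.4], [0.4753, 0.3356]), (0.57, [430.0, 263.1], [0.6511, 0.1915]), (0.46, [460.1, 233.4], [0.6026, 0.3013]), (0.43, [173.2, 224.5], [0.3252, -0.3529]), (0.4, [372.8, 153.4], [0.2858, 0.2086])]
top 0.72 [292. 298.] [0.3935 0.0257] rack [-0.1669  0.152 ] [120.  70.  32.]
top 0.59 [155.7 382.2] [0.2176 0.3167] rack [-0.3696  0.425 ] [ 66. 134. 132.]
top stop_face [-0.0028  0.1043]
top clamp_grip [-0.005   0.1358]
top box [(0.59, [289.4, 295.7], [0.3983, 0.0311]), (0.43, [150.4, 383.9], [0.2145, 0.3265])]
```

View pics/s2.png

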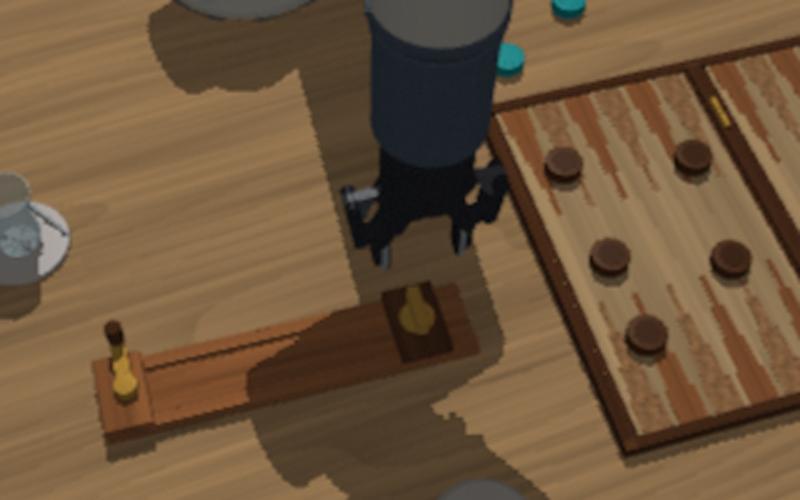

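Stop is back, knob across the channel, keeper open, and the five brown checkers on the near leaf stand as before (crop: 563,163; 692,157; 610,257; 730,258; 647,335).

Run:
```python
from plan import *
P=dict(A=(.653,.1889),B=(.603,.3076),C=(.559,.1975),D=(.440,.2012),E=(.4755,.3365))
# refine with dark blobs at top-face height in scene
c=eyes.capture("scene"); g=np.array(c["pixels"]).astype(int).sum(2)
for k,w in P.items():
    u=proj(c,(*w,.027)); x,y=u.round().astype(int); s=g[y-16:y+17,x-16:x+17]; m=(s<190).astype(np.uint8)
    n,l,st,ce=cv2.connectedComponentsWithStats(m); i=1+np.argmin([np.hypot(*(ce[j]-16)) for j in range(1,n)]); q=ce[i]+[x-16,y-16]
    print(k,"rack",w2r(w).round(4),"blob",st[i][2:],w2r(at_z(c,q,.022)).round(4))
plan([(*w2r(P["C"]),.10,0),(*w2r(P["C"]),.035,0)])
```

```text
A rack [0.0759 0.3392] blob [ 17  20 263] [0.0785 0.3357]
B rack [0.0148 0.4526] blob [ 16  18 224] [0.0186 0.4501]
C rack [-0.0185  0.3388] blob [ 16  18 210] [-0.0146  0.3348]
D rack [-0.1373  0.3311] blob [ 16  17 191] [-0.1344  0.3307]
E rack [-0.1148  0.4692] blob [ 16  17 214] [-0.1085  0.4646]
t 13.65 rackpos mm [  1.2 130.7] z 150.4 turn -87.70 tilt 0.07 gap 60.4 ff 0.0 F [ 0.9 -0.1 -0.5] j [ 15.  19.  -3.  -0. -68.  67.]
  -> turn 87.7 deg then tool cm x -20.80 y 1.97 z 5.04
  -> turn -0.0 deg then tool cm x 0.00 y 0.00 z 6.50
```

step_arm(motion=[[[0,0,0,7.97,5.5],[0,0,0,7.97,5.5],[0,0,0,7.97,5.5],[0,0,0,7.97,5.5],[0,0,0,7.97,5.5],[0,0,0,7.97,5.5],[0,0,0,7.97,5.5],[0,0,0,7.97,5.5]]], squeeze=30)

```text
t: 14.45
tcp_pos: [0.559, -0.0114, 0.1506]
tcp_rot: [2.544, -1.843, -0.001]
contact_force: [-0.8, -0.8, -0.3]
finger_gap: 0.644
finger_force: 0.0
```

step_arm(motion=[[[0,0,0,7.97,5.5],[0,0,0,7.97,5.5],[0,0,0,7.97,5.5],[-4.12,0.36,0,0,5.5],[-4.12,0.36,0,0,5.5],[-4.12,0.36,0,0,5.5],[-4.12,0.36,0,0,5.5],[-4.12,0.36,0,0,5.5]]])

```text
t: 15.25
tcp_pos: [0.5604, 0.197, 0.1508]
tcp_rot: [2.114, -2.324, -0.0]
contact_force: [0.9, -0.3, 0.1]
finger_gap: 0.645
finger_force: 0.0
```

step_arm(motion=[[[0,0,2.5,0,5.5],[0,0,2.5,0,5.5],[0,0,2.5,0,5.5],[0,0,2.5,0,5.5],[0,0,1.5,0,5.5],[0,0,0,0,3],[0,0,0,0,3],[0,0,0,0,3]]])

```text
t: 16.05
tcp_pos: [0.5614, 0.1958, 0.0371]
tcp_rot: [-2.113, 2.322, -0.001]
contact_force: [0.4, 0.3, -0.1]
finger_gap: 0.447
finger_force: 30.3
```

```bash
python3 plan.py "(0,-.107,.036,0)"
```

```text
t 16.05 rackpos mm [-15.9 337.3] z 37.1 turn -0.05 tilt 0.11 gap 38.2 ff 30.3 F [ 0.4  0.3 -0.1] j [ 34.  28.  -7.   0. -55. -40.]
  -> turn 0.0 deg then tool cm x 44.43 y -1.59 z 0.11
```

step_arm(motion=[[[0,0,-1.6,0,3],[0,0,-2.5,0,3],[0,0,-2.5,0,3],[4.44,-0.18,0,0,3],[4.44,-0.18,0,0,3],[4.44,-0.18,0,0,3],[4.44,-0.18,0,0,3],[4.44,-0.18,0,0,3]]])

```text
t: 16.85
tcp_pos: [0.5489, -0.028, 0.1035]
tcp_rot: [-2.113, 2.322, -0.002]
contact_force: [1.2, 0.5, -0.4]
finger_gap: 0.447
finger_force: 30.3
```

step_arm(motion=[[[4.44,-0.18,0,0,3],[4.44,-0.18,0,0,3],[4.44,-0.18,0,0,3],[4.44,-0.18,0,0,3],[4.44,-0.18,0,0,3],[0,0,2.5,0,3],[0,0,2,0,3],[0,0,0,0,3]]])

```text
t: 17.65
tcp_pos: [0.5349, -0.2483, 0.0552]
tcp_rot: [2.111, -2.324, -0.006]
contact_force: [-0.5, -0.3, -0.8]
finger_gap: 0.448
finger_force: 30.4
```

Run:
```python
from plan import *
RK[0]=.5467; json.dump(RK,open("rack.json","w"))
plan([(0,-.107,.035,0)])
c=eyes.capture("scene"); im=np.array(c["pixels"])
save(c,"s3.png",(190,220,330,320),5)
```

```text
t 17.65 rackpos mm [  -1.6 -107.4] z 55.2 turn 0.06 tilt 0.23 gap 38.3 ff 30.4 F [-0.5 -0.3 -0.8] j [-10.  27.  -6.  -0. -58.   4.]
  -> turn -0.1 deg then tool cm x -0.04 y -0.16 z 2.02
```

View pics/s3.png

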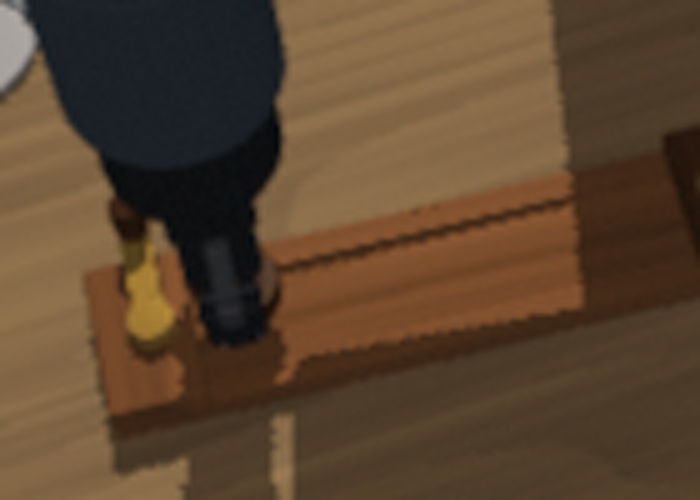

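step_arm(motion=[[[0,0,0,0,3],[0,0,0.3,0,3],[0,0,0.4,0,3],[0,0,0.4,0,3],[0,0,0.4,0,3],[0,0,0.3,0,3],[0,0,0,0,3],[0,0,0,0,3]]])

```text
t: 18.5
tcp_pos: [0.5366, -0.2484, 0.0389]
tcp_rot: [2.114, -2.324, -0.0]
contact_force: [-0.3, 0.4, -0.2]
finger_gap: 0.453
finger_force: 30.4
```

```bash
python3 plan.py "(0,-.107,.035,0)"
```

```text
t 18.50 rackpos mm [ 1.000e-01 -1.073e+02] z 38.9 turn -0.04 tilt 0.01 gap 38.7 ff 30.4 F [-0.3  0.4 -0.2] j [-10.  28.  -7.   0. -55.   4.]
  -> turn 0.0 deg then tool cm x -0.03 y 0.01 z 0.39
```

step_arm(motion=[[[0,0,0.2,0,3],[0,0,0.15,0,3],[0,0,0,0,3],[0,0,0,0,4.5],[0,0,0,0,5.5],[0,0,0,0,5.5],[0,0,-1.5,0,5.5],[0,0,-2.5,0,5.5]]])

```text
t: 19.3
tcp_pos: [0.5353, -0.2479, 0.0743]
tcp_rot: [2.112, -2.323, -0.005]
contact_force: [0.4, -0.6, -0.1]
finger_gap: 0.647
finger_force: 0.0
```

Run:
```python
from plan import *
c=eyes.capture("scene");im=np.array(c["pixels"])
for r in place_of(c,"checker_a"):
    x,y=map(int,r["point"]); print(round(r["p"],2),np.array(r["point"]).round(1),w2r(at_z(c,r["point"],.0195)).round(4),im[y,x])
plan([(-.136,.331,.10,0)])
```

```text
0.79 [430.8 266.8] [0.0803 0.341 ] [63 40 29]
0.71 [445.1 195.4] [-0.1083  0.4599] [72 47 31]
0.68 [373.1 155.3] [-0.2895  0.3238] [ 38 135 136]
0.68 [325.6 203. ] [-0.167   0.1522] [96 45  2]
0.64 [239.1 282.6] [ 0.0004 -0.1049] [15 15 18]
0.57 [396.5 133.2] [-0.3512  0.4156] [ 30 119 120]
0.56 [397.1 197.5] [-0.135   0.3363] [72 49 37]
0.52 [462.2 234.2] [0.015  0.4522] [57 34 23]
t 19.40 rackpos mm [   2.4 -107.9] z 79.1 turn -0.08 tilt 0.38 gap 55.1 ff 0.0 F [ 1.2 -0.1  0.6] j [-10.  25.  -4.   0. -60.   4.]
  -> turn 0.1 deg then tool cm x -43.89 y 13.84 z -2.09
```

step_arm(motion=[[[0,0,-2.5,0,5.5],[-4.39,1.37,0,0,5.5],[-4.39,1.37,0,0,5.5],[-4.39,1.37,0,0,5.5],[-4.39,1.37,0,0,5.5],[-4.39,1.37,0,0,5.5],[-4.39,1.37,0,0,5.5],[-4.39,1.37,0,0,5.5]]])

```text
t: 20.2
tcp_pos: [0.4695, 0.0684, 0.1005]
tcp_rot: [-2.114, 2.324, -0.0]
contact_force: [1.5, 1.3, 0.4]
finger_gap: 0.646
finger_force: 0.0
```

step_arm(motion=[[[-4.39,1.37,0,0,5.5],[-4.39,1.37,0,0,5.5],[-4.39,1.37,0,0,5.5],[0,0,0,0,5.5],[0,0,2,0,5.5],[0,0,2,0,5.5],[0,0,1.5,0,5.5],[0,0,1,0,5.5]]])

```text
t: 21.0
tcp_pos: [0.4412, 0.201, 0.0342]
tcp_rot: [2.112, -2.323, -0.0]
contact_force: [-0.3, -0.2, 0.1]
finger_gap: 0.64
finger_force: 0.0
```

step_arm(motion=[[[0,0,0,0,5.5],[0,0,0,0,5.5],[0,0,0,0,3],[0,0,0,0,3],[0,0,0,0,3],[0,0,0,0,3],[0,0,0,0,3],[0,0,0,0,3]]])

```text
t: 21.8
tcp_pos: [0.4424, 0.2021, 0.0366]
tcp_rot: [-2.113, 2.322, -0.001]
contact_force: [-0.7, -1.0, 5.5]
finger_gap: 0.446
finger_force: 30.1
```

```bash
python3 plan.py "(0,-.062,.036,0)"
```

```text
t 21.80 rackpos mm [-136.5  332.1] z 36.6 turn -0.05 tilt 0.12 gap 38.1 ff 30.1 F [-0.7 -1.   5.5] j [ 43.  18. -23.   0. -49. -49.]
  -> turn 0.1 deg then tool cm x 39.41 y -13.65 z 0.06
```

step_arm(motion=[[[0,0,-1.4,0,3],[0,0,-2.5,0,3],[0,0,-2.5,0,3],[3.94,-1.365,0,0,3],[3.94,-1.365,0,0,3],[3.94,-1.365,0,0,3],[3.94,-1.365,0,0,3],[3.94,-1.365,0,0,3]]])

```text
t: 22.6
tcp_pos: [0.4912, -0.0024, 0.0998]
tcp_rot: [-2.114, 2.323, -0.0]
contact_force: [0.6, 0.8, -0.7]
finger_gap: 0.449
finger_force: 30.2
```

step_arm(motion=[[[3.94,-1.365,0,0,3],[3.94,-1.365,0,0,3],[3.94,-1.365,0,0,3],[3.94,-1.365,0,0,3],[3.94,-1.365,0,0,3],[0,0,0,0,3],[0,0,2,0,3],[0,0,2,0,3]]])

```text
t: 23.4
tcp_pos: [0.5407, -0.2037, 0.0594]
tcp_rot: [-2.112, 2.324, -0.002]
contact_force: [-0.6, 0.2, -0.1]
finger_gap: 0.448
finger_force: 30.3
```

step_arm(motion=[[[0,0,0.5,0,3],[0,0,0.5,0,3],[0,0,0.4,0,3],[0,0,0.4,0,3],[0,0,0.2,0,3],[0,0,0,0,3],[0,0,0,0,3],[0,0,0,0,3]]])

```text
t: 24.2
tcp_pos: [0.5406, -0.2035, 0.0398]
tcp_rot: [-2.114, 2.324, -0.001]
contact_force: [0.4, 0.9, 0.3]
finger_gap: 0.449
finger_force: 30.3
```

```bash
python3 plan.py "(0,-.062,.036,0)"
```

```text
t 24.20 rackpos mm [ -0.2 -62.3] z 39.8 turn -0.03 tilt 0.03 gap 38.3 ff 30.3 F [0.4 0.9 0.3] j [ -5.  26.  -9.   0. -55.  -0.]
  -> turn 0.0 deg then tool cm x -0.03 y -0.02 z 0.38
```

step_arm(motion=[[[0,0,0.2,0,3],[0,0,0.2,0,3],[0,0,0,0,3],[0,0,0,0,4.5],[0,0,0,0,5.5],[0,0,0,0,5.5],[0,0,-1.5,0,5.5],[0,0,-2.5,0,5.5]]])

```text
t: 25.0
tcp_pos: [0.539, -0.2032, 0.0743]
tcp_rot: [2.112, -2.323, -0.005]
contact_force: [-0.4, 0.5, -0.3]
finger_gap: 0.646
finger_force: 0.0
```

step_arm(motion=[[[0,0,-2.5,0,5.5],[-4.44,-0.86,0,0,5.5],[-4.44,-0.86,0,0,5.5],[-4.44,-0.86,0,0,5.5],[-4.44,-0.86,0,0,5.5],[-4.44,-0.86,0,0,5.5],[-4.44,-0.86,0,0,5.5],[-4.44,-0.86,0,0,5.5]]])

```text
t: 25.8
tcp_pos: [0.6299, 0.1022, 0.1007]
tcp_rot: [-2.114, 2.324, -0.0]
contact_force: [1.6, -0.2, -0.5]
finger_gap: 0.645
finger_force: 0.0
```

step_arm(motion=[[[-4.44,-0.86,0,0,5.5],[-4.44,-0.86,0,0,5.5],[0,0,0,0,5.5],[0,0,0,0,5.5],[0,0,0,0,5.5],[0,0,0,0,5.5],[0,0,0,0,5.5],[0,0,0,0,5.5]]])

```text
t: 26.6
tcp_pos: [0.6552, 0.1863, 0.1008]
tcp_rot: [-2.112, 2.325, -0.0]
contact_force: [-0.5, 0.7, 0.6]
finger_gap: 0.638
finger_force: 0.0
```

Run:
```python
from plan import *
for n in("scene","top"):
  c=eyes.capture(n);im=np.array(c["pixels"])
  for r in place_of(c,"checker_a"):
    x,y=map(int,r["point"]); print(n,round(r["p"],2),np.array(r["point"]).round(1),w2r(at_z(c,r["point"],.0195)).round(4),im[y,x])
plan([(.077,.338,.037,0)])
```

```text
scene 0.69 [324.6 205.4] [-0.1604  0.1476] [205 114  41]
scene 0.56 [428.3 265.1] [0.0744 0.337 ] [64 41 30]
scene 0.52 [399.2 130.6] [-0.3588  0.4267] [ 33 133 134]
scene 0.5 [241.3 281.8] [-0.0003 -0.0996] [74 50 39]
scene 0.49 [256.3 277.6] [-0.0018 -0.0638] [77 54 42]
scene 0.48 [459.5 230.1] [0.002  0.4508] [13 14 16]
scene 0.45 [370.1 156.2] [-0.2885  0.3147] [ 39 131 131]
top 0.84 [170.2 207.8] [0.0115 0.4469] [72 51 38]
top 0.82 [410.3 228.4] [ 0.008  -0.0967] [84 58 40]
top 0.73 [151.7 263.8] [-0.119   0.4704] [72 53 41]
top 0.64 [218.2 185.5] [0.0724 0.3444] [67 50 40]
top 0.62 [204.  353.9] [-0.3036  0.3292] [56 57 57]
top 0.5 [289.7 294.1] [-0.1603  0.1577] [128  74  35]
top 0.49 [393.4 231.7] [-0.0026 -0.0597] [76 53 37]
t 26.80 rackpos mm [ 76.8 337.2] z 100.6 turn -0.01 tilt 0.01 gap 55.0 ff 0.0 F [ 0.2 -0.5  0.2] j [ 29.  34.  13.  -0. -70. -34.]
  -> turn 0.0 deg then tool cm x -0.08 y -0.02 z 6.36
```

step_arm(motion=[[[0,0,2,0,5.5],[0,0,2,0,5.5],[0,0,1.5,0,5.5],[0,0,0.85,0,5.5],[0,0,0,0,5.5],[0,0,0,0,3],[0,0,0,0,3],[0,0,0,0,3]]])

```text
t: 27.6
tcp_pos: [0.6558, 0.1873, 0.0382]
tcp_rot: [-2.113, 2.322, -0.001]
contact_force: [0.2, 0.8, 2.6]
finger_gap: 0.45
finger_force: 30.3
```

```bash
python3 plan.py "(0,-.017,.036,0)"
```

```text
t 27.60 rackpos mm [ 77.4 337.7] z 38.2 turn -0.04 tilt 0.12 gap 38.4 ff 30.3 F [0.2 0.8 2.6] j [ 29.  36.   9.   0. -62. -34.]
  -> turn 0.0 deg then tool cm x 35.47 y 7.74 z 0.22
```

step_arm(motion=[[[0,0,-1.4,0,3],[0,0,-2.5,0,3],[0,0,-2.5,0,3],[3.94,0.86,0,0,3],[3.94,0.86,0,0,3],[3.94,0.86,0,0,3],[3.94,0.86,0,0,3],[3.94,0.86,0,0,3]]])

```text
t: 28.4
tcp_pos: [0.5935, -0.0064, 0.1025]
tcp_rot: [-2.113, 2.323, -0.002]
contact_force: [0.7, -0.1, -0.3]
finger_gap: 0.449
finger_force: 30.2
```

step_arm(motion=[[[3.94,0.86,0,0,3],[3.94,0.86,0,0,3],[3.94,0.86,0,0,3],[3.94,0.86,0,0,3],[0,0,0,0,3],[0,0,0,0,3],[0,0,2,0,3],[0,0,2,0,3]]])

```text
t: 29.2
tcp_pos: [0.5459, -0.1578, 0.0619]
tcp_rot: [-2.114, 2.321, -0.003]
contact_force: [-0.6, -0.6, -2.2]
finger_gap: 0.446
finger_force: 30.2
```

step_arm(motion=[[[0,0,0.5,0,3],[0,0,0.5,0,3],[0,0,0.4,0,3],[0,0,0.4,0,3],[0,0,0.2,0,3],[0,0,0,0,3],[0,0,0,0,3],[0,0,0,0,3]]])

```text
t: 30.0
tcp_pos: [0.5448, -0.1587, 0.0413]
tcp_rot: [-2.114, 2.324, -0.001]
contact_force: [0.1, -1.4, -0.7]
finger_gap: 0.442
finger_force: 30.2
```

```bash
python3 plan.py "(0,-.017,.037,0)"
```

```text
t 30.00 rackpos mm [ -0.2 -17.3] z 41.3 turn -0.03 tilt 0.03 gap 37.7 ff 30.2 F [ 0.1 -1.4 -0.7] j [ -0.  25. -11.   0. -54.  -5.]
  -> turn 0.0 deg then tool cm x -0.03 y -0.02 z 0.43
```

step_arm(motion=[[[0,0,0.2,0,3],[0,0,0.2,0,3],[0,0,0,0,3],[0,0,0,0,4.5],[0,0,0,0,5.5],[0,0,0,0,5.5],[0,0,-1.5,0,5.5],[0,0,-2.5,0,5.5]]])

```text
t: 30.8
tcp_pos: [0.5433, -0.1585, 0.0758]
tcp_rot: [2.112, -2.322, -0.005]
contact_force: [-0.0, -0.3, 0.6]
finger_gap: 0.644
finger_force: 0.0
```

step_arm(motion=[[[0,0,-2.4,0,5.5],[-4.25,-0.13,0,0,5.5],[-4.25,-0.13,0,0,5.5],[-4.25,-0.13,0,0,5.5],[-4.25,-0.13,0,0,5.5],[-4.25,-0.13,0,0,5.5],[-4.25,-0.13,0,0,5.5],[-4.25,-0.13,0,0,5.5]]])

```text
t: 31.6
tcp_pos: [0.5818, 0.1385, 0.1012]
tcp_rot: [-2.114, 2.324, -0.0]
contact_force: [1.3, -0.6, -0.2]
finger_gap: 0.642
finger_force: 0.0
```

step_arm(motion=[[[-4.25,-0.13,0,0,5.5],[-4.25,-0.13,0,0,5.5],[-4.25,-0.13,0,0,5.5],[-4.25,-0.13,0,0,5.5],[0,0,0,0,5.5],[0,0,0,0,5.5],[0,0,0,0,5.5],[0,0,0,0,5.5]]])

```text
t: 32.4
tcp_pos: [0.6031, 0.3042, 0.1013]
tcp_rot: [2.112, -2.325, 0.0]
contact_force: [-0.6, -0.1, 0.2]
finger_gap: 0.642
finger_force: 0.0
```

Run:
```python
from plan import *
for n in("scene","top"):
  c=eyes.capture(n);im=np.array(c["pixels"])
  for r in place_of(c,"checker_a"):
    x,y=map(int,r["point"]); print(n,round(r["p"],2),np.array(r["point"]).round(1),w2r(at_z(c,r["point"],.0195)).round(4),im[y,x])
  if n=="scene": save(c,"s4.png",(180,160,500,310),2.5)
plan([(.0145,.450,.037,0)])
```

```text
scene 0.71 [241.3 282.3] [ 0.001  -0.0998] [73 51 39]
scene 0.65 [325.3 203.5] [-0.1657  0.151 ] [202 114  43]
scene 0.62 [447.6 193.2] [-0.1132  0.4691] [61 39 27]
scene 0.62 [256.3 279.9] [ 0.0041 -0.0651] [75 53 42]
scene 0.59 [279.4 275.8] [ 0.008  -0.0109] [75 53 41]
scene 0.48 [396.9 129.5] [-0.3646  0.4218] [ 33 132 133]
scene 0.47 [462.1 230.6] [0.0051 0.4565] [57 34 22]
scene 0.45 [373.4 154.8] [-0.291   0.3252] [ 38 137 138]
top 0.83 [390.5 231.3] [-0.0022 -0.0532] [77 54 37]
top 0.76 [289.4 297.2] [-0.1671  0.1577] [201 110  40]
top 0.69 [166.3 205.2] [0.0168 0.4566] [71 51 37]
top 0.6 [204.1 351.1] [-0.2978  0.3297] [ 59 143 140]
top 0.58 [155.3 261.9] [-0.1141  0.4629] [74 52 37]
top 0.53 [414.6 231.4] [ 0.002  -0.1066] [76 53 37]
top 0.49 [372.3 230.8] [-0.0043 -0.0127] [76 53 37]
top 0.39 [157.3 383.5] [-0.3735  0.421 ] [54 52 49]
t 32.60 rackpos mm [ 13.8 449.5] z 101.3 turn 0.02 tilt 0.02 gap 55.1 ff 0.0 F [-0.5 -0.2 -0.5] j [ 40.  33.  12.   0. -69. -45.]
  -> turn -0.0 deg then tool cm x -0.05 y -0.07 z 6.43
```

View pics/s4.png

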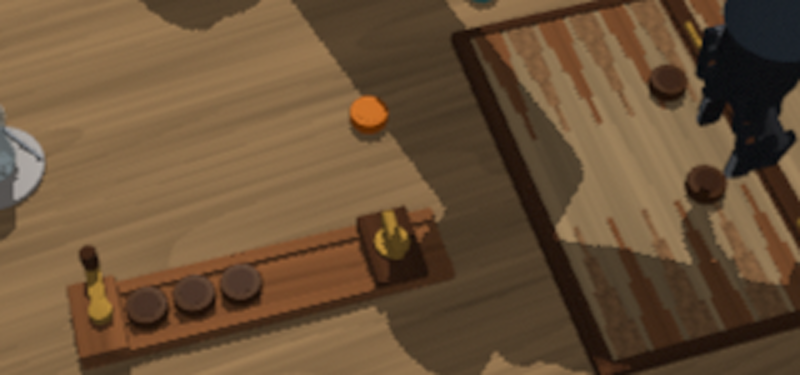

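Three checkers lie flat in the channel (crop 147,306; 194,293; 241,284). The fourth, at (706,183), is under the gripper, and the last is at (667,82).

step_arm(motion=[[[-0.2,0,2,0,5.5],[0,0,2,0,5.5],[0,0,1.5,0,5.5],[0,0,0.85,0,5.5],[0,0,0,0,5.5],[0,0,0,0,3],[0,0,0,0,3],[0,0,0,0,3]]])

```text
t: 33.4
tcp_pos: [0.6038, 0.3078, 0.0387]
tcp_rot: [-2.113, 2.322, -0.001]
contact_force: [-0.7, 0.9, 1.7]
finger_gap: 0.441
finger_force: 30.3
```

```bash
python3 plan.py "(0,.028,.036,0)"
```

```text
t 33.40 rackpos mm [ 14.2 452.7] z 38.7 turn -0.04 tilt 0.12 gap 37.7 ff 30.3 F [-0.7  0.9  1.7] j [ 40.  36.   8.   0. -62. -46.]
  -> turn 0.0 deg then tool cm x 42.47 y 1.42 z 0.27
```

step_arm(motion=[[[0,0,-1.4,0,3],[0,0,-2.5,0,3],[0,0,-2.5,0,3],[4.25,0.14,0,0,3],[4.25,0.14,0,0,3],[4.25,0.14,0,0,3],[4.25,0.14,0,0,3],[4.25,0.14,0,0,3]]])

```text
t: 34.2
tcp_pos: [0.5761, 0.095, 0.103]
tcp_rot: [-2.113, 2.322, -0.001]
contact_force: [1.0, -0.5, -0.6]
finger_gap: 0.441
finger_force: 30.2
```

step_arm(motion=[[[4.25,0.14,0,0,3],[4.25,0.14,0,0,3],[4.25,0.14,0,0,3],[4.25,0.14,0,0,3],[4.25,0.14,0,0,3],[0,0,0,0,3],[0,0,2,0,3],[0,0,2,0,3]]])

```text
t: 35.0
tcp_pos: [0.5501, -0.1147, 0.0628]
tcp_rot: [-2.111, 2.323, -0.003]
contact_force: [-0.4, -0.7, -1.1]
finger_gap: 0.444
finger_force: 30.2
```

step_arm(motion=[[[0,0,0.5,0,3],[0,0,0.5,0,3],[0,0,0.4,0,3],[0,0,0.4,0,3],[0,0,0.2,0,3],[0,0,0,0,3],[0,0,0,0,3],[0,0,0,0,3]]])

```text
t: 35.8
tcp_pos: [0.5493, -0.1144, 0.0418]
tcp_rot: [-2.114, 2.324, -0.001]
contact_force: [-0.8, -0.1, 0.4]
finger_gap: 0.445
finger_force: 30.2
```

```bash
python3 plan.py "(0,.028,.037,0)"
```

```text
t 35.80 rackpos mm [ 0.  27.2] z 41.8 turn -0.03 tilt 0.03 gap 38.0 ff 30.2 F [-0.8 -0.1  0.4] j [  4.  24. -12.   0. -54. -10.]
  -> turn 0.0 deg then tool cm x -0.08 y 0.00 z 0.48
```

step_arm(motion=[[[0,0,0.25,0,3],[0,0,0.2,0,3],[0,0,0,0,3],[0,0,0,0,4.5],[0,0,0,0,5.5],[0,0,0,0,5.5],[0,0,-1.5,0,5.5],[0,0,-2.5,0,5.5]]])

```text
t: 36.6
tcp_pos: [0.5477, -0.1143, 0.0758]
tcp_rot: [2.111, -2.322, -0.005]
contact_force: [0.5, 0.4, -0.4]
finger_gap: 0.644
finger_force: 0.0
```

step_arm(motion=[[[0,0,-2.4,0,5.5],[-4.39,1.135,0,0,5.5],[-4.39,1.135,0,0,5.5],[-4.39,1.135,0,0,5.5],[-4.39,1.135,0,0,5.5],[-4.39,1.135,0,0,5.5],[-4.39,1.135,0,0,5.5],[-4.39,1.135,0,0,5.5]]])

```text
t: 37.4
tcp_pos: [0.4985, 0.2009, 0.1012]
tcp_rot: [-2.114, 2.324, -0.0]
contact_force: [0.9, 0.6, 1.2]
finger_gap: 0.64
finger_force: 0.0
```

step_arm(motion=[[[-4.39,1.135,0,0,5.5],[-4.39,1.135,0,0,5.5],[-4.39,1.135,0,0,5.5],[0,0,0,0,5.5],[0,0,0,0,5.5],[0,0,0,0,5.5],[0,0,0,0,5.5],[0,0,0,0,5.5]]])

```text
t: 38.2
tcp_pos: [0.4779, 0.3324, 0.1012]
tcp_rot: [-2.112, 2.325, -0.0]
contact_force: [0.1, 0.1, 0.3]
finger_gap: 0.645
finger_force: 0.0
```

Run:
```python
from plan import *
for n in("scene","top"):
  c=eyes.capture(n);im=np.array(c["pixels"])
  for r in place_of(c,"checker_a"):
    x,y=map(int,r["point"]); print(n,round(r["p"],2),np.array(r["point"]).round(1),w2r(at_z(c,r["point"],.0195)).round(4),im[y,x])
plan([(-.113,.467,.037,0)])
```

```text
scene 0.79 [293.6 267. ] [-0.0061  0.0269] [79 57 45]
scene 0.74 [447.6 193.2] [-0.1132  0.4691] [55 34 23]
scene 0.65 [259.7 278.6] [ 0.0029 -0.0568] [74 53 41]
scene 0.63 [370.  155.5] [-0.291   0.3153] [ 41 139 140]
scene 0.61 [277.4 275.6] [ 0.0062 -0.0153] [79 56 45]
scene 0.57 [326.8 206.3] [-0.1561  0.1522] [96 44  3]
scene 0.53 [399.4 131.2] [-0.3564  0.4264] [ 31 127 128]
scene 0.49 [239.7 284.2] [ 0.0049 -0.1043] [72 50 39]
scene 0.48 [477.1 213.7] [-0.0323  0.5152] [60 35 20]
top 0.82 [205.2 354.3] [-0.3043  0.3265] [ 61 140 137]
top 0.8 [290.6 295.6] [-0.1634  0.1554] [124  73  34]
top 0.71 [152.5 262.9] [-0.1168  0.4689] [69 48 34]
top 0.65 [374.2 229. ] [ 0.0001 -0.0166] [74 52 36]
top 0.64 [355.2 227.6] [-0.0002  0.0259] [74 52 37]
top 0.63 [393.9 232.5] [-0.0043 -0.0609] [74 51 35]
top 0.62 [157.1 385. ] [-0.3766  0.421 ] [ 62 139 137]
t 38.40 rackpos mm [-113.7  465.8] z 101.1 turn 0.01 tilt 0.01 gap 55.1 ff 0.0 F [-0.5 -0.3 -0. ] j [ 50.  23.  -4.  -0. -63. -56.]
  -> turn -0.0 deg then tool cm x -0.12 y -0.07 z 6.41
```

step_arm(motion=[[[-0.1,0,2,0,5.5],[0,0,2,0,5.5],[0,0,1.5,0,5.5],[0,0,0.85,0,5.5],[0,0,0,0,5.5],[0,0,0,0,3],[0,0,0,0,3],[0,0,0,0,3]]])

```text
t: 39.2
tcp_pos: [0.4783, 0.3349, 0.0385]
tcp_rot: [-2.113, 2.322, 0.0]
contact_force: [0.1, 0.0, 2.7]
finger_gap: 0.442
finger_force: 30.3
```

```bash
python3 plan.py "(0,.073,.036,0)"
```

```text
t 39.20 rackpos mm [-113.4  467.7] z 38.5 turn -0.04 tilt 0.12 gap 37.7 ff 30.3 F [0.1 0.  2.7] j [ 50.  27.  -8.   0. -55. -56.]
  -> turn 0.0 deg then tool cm x 39.47 y -11.34 z 0.25
```

step_arm(motion=[[[0,0,-1.4,0,3],[0,0,-2.5,0,3],[0,0,-2.5,0,3],[3.95,-1.134,0,0,3],[3.95,-1.134,0,0,3],[3.95,-1.134,0,0,3],[3.95,-1.134,0,0,3],[3.95,-1.134,0,0,3]]])

```text
t: 40.0
tcp_pos: [0.5157, 0.1309, 0.1021]
tcp_rot: [-2.114, 2.323, -0.0]
contact_force: [0.6, 0.6, -0.2]
finger_gap: 0.444
finger_force: 30.2
```

step_arm(motion=[[[3.95,-1.134,0,0,3],[3.95,-1.134,0,0,3],[3.95,-1.134,0,0,3],[3.95,-1.134,0,0,3],[3.95,-1.134,0,0,3],[0,0,0,0,3],[0,0,2,0,3],[0,0,2,0,3]]])

```text
t: 40.8
tcp_pos: [0.5539, -0.0697, 0.0619]
tcp_rot: [-2.111, 2.323, -0.002]
contact_force: [-0.2, -0.1, -0.4]
finger_gap: 0.445
finger_force: 30.2
```

step_arm(motion=[[[0,0,0.5,0,3],[0,0,0.5,0,3],[0,0,0.4,0,3],[0,0,0.4,0,3],[0,0,0.2,0,3],[0,0,0,0,3],[0,0,0,0,3],[0,0,0,0,3]]])

```text
t: 41.6
tcp_pos: [0.5535, -0.0696, 0.0418]
tcp_rot: [-2.114, 2.324, -0.001]
contact_force: [-0.5, 0.4, -0.2]
finger_gap: 0.447
finger_force: 30.2
```

```bash
python3 plan.py "(0,.073,.037,0)"
```

```text
t 41.60 rackpos mm [-0.1 72.3] z 41.8 turn -0.03 tilt 0.03 gap 38.2 ff 30.2 F [-0.5  0.4 -0.2] j [  9.  24. -12.   0. -54. -14.]
  -> turn 0.0 deg then tool cm x -0.07 y -0.01 z 0.48
```

step_arm(motion=[[[0,0,0.25,0,3],[0,0,0.2,0,3],[0,0,0,0,3],[0,0,0,0,4.5],[0,0,0,0,5.5],[0,0,0,0,5.5],[0,0,-1.5,0,5.5],[0,0,-2.5,0,5.5]]])

```text
t: 42.4
tcp_pos: [0.5519, -0.0696, 0.0758]
tcp_rot: [2.111, -2.322, -0.004]
contact_force: [1.3, -0.8, -0.3]
finger_gap: 0.653
finger_force: 0.0
```

step_arm(motion=[[[0,0,-2.4,0,5],[0,0,0,-8,5],[0,0,0,-8,4.5],[0,0,0,-8,4.5],[0,0,0,-8,4.5],[0,0,0,-8,4.5],[0,0,0,-8,4.5],[0,0,0,-8,4.5]]])

```text
t: 43.2
tcp_pos: [0.5532, -0.0696, 0.101]
tcp_rot: [-2.96, 1.051, -0.0]
contact_force: [0.3, 1.0, 0.2]
finger_gap: 0.525
finger_force: 0.0
```

step_arm(motion=[[[0,0,0,-8,4.5],[0,0,0,-8,4.5],[0,0,0,-8,4.5],[0,0,0,-8,4.5],[0,0,0,0,4.5],[0,0,0,0,4.5],[0,0,0,0,4.5],[0,0,0,0,4.5]]])

```text
t: 44.0
tcp_pos: [0.5533, -0.0696, 0.101]
tcp_rot: [-3.135, 0.206, 0.0]
contact_force: [-0.7, -0.3, 0.3]
finger_gap: 0.526
finger_force: 0.0
```

Run:
```python
from plan import *
for n in("scene","top"):
  c=eyes.capture(n);im=np.array(c["pixels"])
  for r in place_of(c,"checker_a"):
    x,y=map(int,r["point"]); print(n,round(r["p"],2),np.array(r["point"]).round(1),w2r(at_z(c,r["point"],.0175)).round(4),im[y,x])
  if n=="scene": save(c,"s5.png",(190,220,390,320),4)
plan([(0,.1305,.10,-88),(0,.1305,.0565,-88)])
```

```text
scene 0.76 [277.  274.1] [ 0.001  -0.0151] [25 12  7]
scene 0.7 [312.5 264.4] [-0.0021  0.0721] [26 13  7]
scene 0.64 [398.3 131.9] [-0.3565  0.4233] [54 96 94]
scene 0.55 [373.  153.6] [-0.2971  0.3263] [ 37 134 135]
scene 0.52 [238.6 283.7] [ 0.0019 -0.1066] [72 49 37]
scene 0.48 [258. 281.] [ 0.0069 -0.0618] [71 48 36]
scene 0.47 [295.9 267.9] [-0.0034  0.0317] [25 11  5]
top 0.79 [413.2 232. ] [ 0.0008 -0.1039] [71 50 35]
top 0.72 [354.5 226.1] [0.0036 0.0276] [54 43 34]
top 0.71 [370.2 229.6] [-0.0016 -0.0079] [55 42 31]
top 0.54 [154.6 380. ] [-0.367   0.4285] [ 59 134 131]
top 0.52 [393.  231.1] [-0.0008 -0.0589] [70 49 34]
top 0.51 [336.4 228.2] [-0.0045  0.0677] [53 42 35]
t 44.20 rackpos mm [-0.3 72.2] z 101.0 turn -88.00 tilt 0.00 gap 45.3 ff 0.0 F [0.3 0.4 0.3] j [  9.  21.  -8.  -0. -62.  74.]
  -> turn -0.0 deg then tool cm x -0.18 y -5.82 z 0.10
  -> turn -0.0 deg then tool cm x 0.00 y 0.00 z 4.35
```

View pics/s5.png

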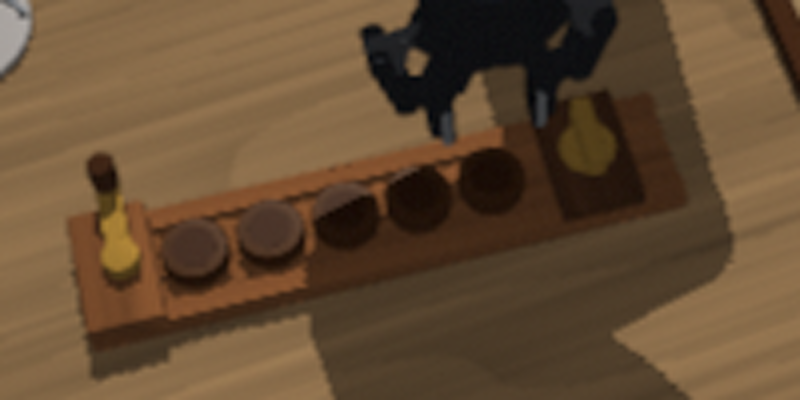

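All five checkers lie flat in the channel (crop 195,248 to 491,180). The stop knob is at (588,145).

step_arm(motion=[[[-0.1,-2.9,0,0,4.5],[-0.08,-2.92,0,0,4.5],[0,0,0,0,4.5],[0,0,1.5,0,4.5],[0,0,1.5,0,4.5],[0,0,1.3,0,4.5],[0,0,0,0,4.5],[0,0,0,0,4.5]]], squeeze=40)

```text
t: 45.0
tcp_pos: [0.5591, -0.012, 0.0582]
tcp_rot: [3.135, -0.204, -0.0]
contact_force: [0.5, -0.7, 0.2]
finger_gap: 0.525
finger_force: 0.0
```

step_arm(motion=[[[0,0,0,0,0.5],[0,0,0,0,0.5],[0,0,0,0,0.5],[0,0,0,0,0.5],[0,0,0,0,0.5],[0,0,0,0,0.5],[0,0,0,0,0.5],[0,0,0,0,0.5]]])

```text
t: 45.8
tcp_pos: [0.5596, -0.0116, 0.0589]
tcp_rot: [-3.135, 0.203, -0.002]
contact_force: [-1.0, 0.1, 5.8]
finger_gap: 0.128
finger_force: 42.4
```

```bash
python3 plan.py "(0,.096,.0565,-88)"
```

```text
t 45.80 rackpos mm [  0.4 130.6] z 58.9 turn -88.05 tilt 0.09 gap 10.9 ff 42.4 F [-1.   0.1  5.8] j [ 15.  23. -11.   0. -56.  68.]
  -> turn 0.1 deg then tool cm x 0.08 y 3.45 z 0.24
```

step_arm(motion=[[[0.02,0.6,0,0,0.5],[0.02,0.6,0,0,0.5],[0.02,0.6,0,0,0.5],[0.02,0.6,0,0,0.5],[0.02,0.6,0,0,0.5],[0,0.2,0,0,0.5],[0,0,0,0,0.5],[0,0,0,0,0.5]]])

```text
t: 46.6
tcp_pos: [0.5565, -0.0436, 0.0589]
tcp_rot: [3.135, -0.203, 0.003]
contact_force: [-0.4, 0.1, 6.7]
finger_gap: 0.129
finger_force: 42.3
```

```bash
python3 plan.py "(0,.096,.0565,-88)"
```

```text
t 46.60 rackpos mm [ 0.5 98.4] z 58.9 turn -88.04 tilt 0.10 gap 11.1 ff 42.3 F [-0.4  0.1  6.7] j [ 12.  23. -11.   0. -56.  71.]
  -> turn 0.0 deg then tool cm x -0.04 y 0.24 z 0.24
```

step_arm(motion=[[[0,0.1,0,0,0.5],[0,0.1,0,0,0.5],[0,0.1,0,0,0.5],[0,0.1,0,0,0.5],[0,0,0,0,0.5],[0,0,0,0,0.5],[0,0,0,0,0.5],[0,0,0,0,0.5]]])

```text
t: 47.4
tcp_pos: [0.5563, -0.0461, 0.0589]
tcp_rot: [-3.133, 0.203, -0.004]
contact_force: [-0.6, 6.0, 6.6]
finger_gap: 0.128
finger_force: 42.4
```

```bash
python3 plan.py "(0,.095,.0565,-88)"
```

```text
t 47.40 rackpos mm [ 0.5 95.8] z 58.9 turn -88.05 tilt 0.19 gap 11.0 ff 42.4 F [-0.6  6.   6.6] j [ 11.  23. -11.  -0. -56.  71.]
  -> turn 0.0 deg then tool cm x -0.05 y 0.09 z 0.24
```

step_arm(motion=[[[0,0.1,0,0,0.5],[0,0,0,7.8,0.5],[0,0,0,7.8,0.5],[0,0,0,7.8,0.5],[0,0,0,7.8,0.5],[0,0,0,7.8,0.5],[0,0,0,7.8,0.5],[0,0,0,7.8,0.5]]])

```text
t: 48.2
tcp_pos: [0.5558, -0.047, 0.0589]
tcp_rot: [-2.686, 1.624, -0.001]
contact_force: [-1.7, 5.0, 7.8]
finger_gap: 0.133
finger_force: 42.7
```

step_arm(motion=[[[0,0,0,7.8,0.5],[0,0,0,7.8,0.5],[0,0,0,7.8,0.5],[0,0,0,0,0.5],[0,0,0,0,0.5],[0,0,0,0,0.5],[0,0,0,0,0.5],[0,0,0,0,0.5]]])

```text
t: 49.0
tcp_pos: [0.5554, -0.0472, 0.059]
tcp_rot: [-2.307, 2.129, 0.001]
contact_force: [-3.5, 5.8, 9.2]
finger_gap: 0.125
finger_force: 42.9
```

```bash
python3 plan.py "(0,.095,.0565,-10)"
```

```text
t 49.00 rackpos mm [-0.3 94.7] z 59.0 turn -10.04 tilt 0.13 gap 10.6 ff 42.9 F [-3.5  5.8  9.2] j [ 11.  23. -11.  -0. -56.  -7.]
  -> turn 0.0 deg then tool cm x -0.02 y -0.03 z 0.25
```

step_arm(motion=[[[0,0,0,0,2],[0,0,0,0,4],[0,0,0,0,4],[0,0,-2,0,4],[0,0,-2.5,0,4],[0,0,-2,0,4],[0,3,0,0,4],[0,4,0,0,4]]])

```text
t: 49.8
tcp_pos: [0.4859, -0.0541, 0.123]
tcp_rot: [-2.308, 2.131, -0.001]
contact_force: [-0.4, 1.0, 0.2]
finger_gap: 0.466
finger_force: 0.0
```

Run:
```python
from plan import *
c=eyes.capture("scene");save(c,"s6.png",(190,220,390,320),4)
plan([(-.048,-.148,.12,-88.8),(-.048,-.148,.058,-88.8)])
for r in place_of(c,"keeper_grip")[:1]: print(r["p"],w2r(at_z(c,r["point"],.052)))
```

```text
t 49.85 rackpos mm [-77.2  79.6] z 121.5 turn -9.92 tilt 0.38 gap 40.0 ff 0.0 F [-8.9 -0.9 -1.9] j [ 12.  12. -17.  -0. -62.  -8.]
  -> turn -78.9 deg then tool cm x 3.39 y 22.70 z 0.15
  -> turn -0.0 deg then tool cm x 0.00 y 0.00 z 6.20
0.5 [-0.04450244 -0.15000919]
```

View pics/s6.png

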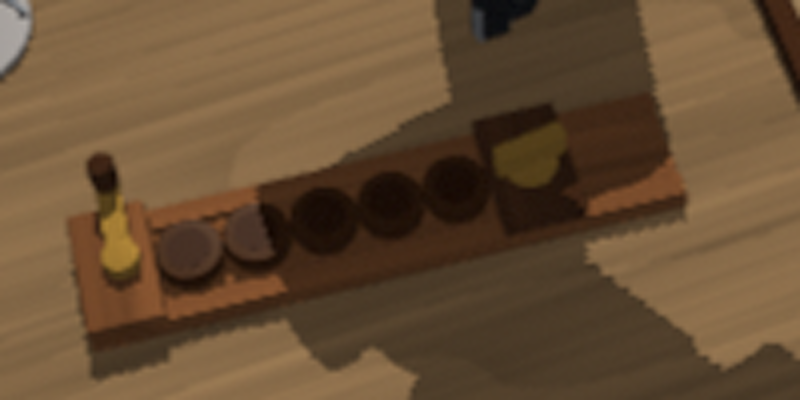

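The row is closed against the end block, with five discs touching from (190,252) to (457,187) in the crop. The stop is up against them, and the knob bar lies almost along the channel at (530,150), so it is tight. Next the keeper.

step_arm(motion=[[[0,0,0,-7.89,4],[0,0,0,-7.89,4],[0,0,0,-7.89,4],[0,0,0,-7.89,4],[0,0,0,-7.89,4],[0,0,0,-7.89,4],[0,0,0,-7.89,4],[0,0,0,-7.89,4]]], squeeze=25)

```text
t: 50.7
tcp_pos: [0.4855, -0.0542, 0.1227]
tcp_rot: [3.084, -0.599, -0.001]
contact_force: [-0.0, 0.0, 0.8]
finger_gap: 0.463
finger_force: 0.0
```

step_arm(motion=[[[0,0,0,-7.89,4],[0,0,0,-7.89,4],[0.56,3.78,0,0,4],[0.56,3.78,0,0,4],[0.56,3.78,0,0,4],[0.56,3.78,0,0,4],[0.56,3.78,0,0,4],[0.56,3.78,0,0,4]]])

```text
t: 51.5
tcp_pos: [0.493, -0.285, 0.1227]
tcp_rot: [3.136, -0.179, -0.0]
contact_force: [0.9, -0.8, 0.7]
finger_gap: 0.464
finger_force: 0.0
```

step_arm(motion=[[[0,0,0,0,4],[0,0,0,0,4],[0,0,0,0,4],[0,0,0,0,4],[0,0,0,0,4],[0,0,0,0,4],[0,0,0,0,4],[0,0,0,0,4]]])

```text
t: 52.3
tcp_pos: [0.4931, -0.283, 0.1231]
tcp_rot: [3.137, -0.178, 0.0]
contact_force: [0.3, -0.2, -0.9]
finger_gap: 0.468
finger_force: 0.0
```

```bash
python3 plan.py "(-.049,-.1478,.0585,-88.8)"
```

```text
t 52.30 rackpos mm [ -39.9 -145.9] z 123.1 turn -88.95 tilt 0.01 gap 39.9 ff 0.0 F [ 0.3 -0.2 -0.9] j [-14.  21.  -4.  -0. -65.  98.]
  -> turn 0.2 deg then tool cm x -0.91 y 0.21 z 6.46
```

step_arm(motion=[[[-0.9,0.2,0,0,4],[0,0,0,0,4],[0,0,1.6,0,4],[0,0,1.6,0,4],[0,0,1.6,0,4],[0,0,1.6,0,4],[0,0,0,0,4],[0,0,0,0,4]]])

```text
t: 53.1
tcp_pos: [0.4839, -0.2844, 0.0593]
tcp_rot: [3.136, -0.179, -0.0]
contact_force: [0.9, 0.8, 0.3]
finger_gap: 0.469
finger_force: 0.0
```

step_arm(motion=[[[0,0,0,0,1],[0,0,0,0,1],[0,0,0,0,1],[0,0,0,0,1],[0,0,0,0,1],[0,0,0,0,1],[0,0,0,0,1],[0,0,0,0,1]]])

```text
t: 53.9
tcp_pos: [0.4847, -0.2829, 0.0602]
tcp_rot: [-3.135, 0.179, -0.003]
contact_force: [-0.3, 7.0, 4.1]
finger_gap: 0.176
finger_force: 25.2
```

```bash
python3 plan.py "(-.049,-.1478,.0585,-88.8)"
```

```text
t 53.90 rackpos mm [ -48.3 -146.6] z 60.2 turn -88.93 tilt 0.16 gap 15.1 ff 25.2 F [-0.3  7.   4.1] j [-14.  23. -10.  -0. -56.  98.]
  -> turn 0.1 deg then tool cm x -0.07 y 0.12 z 0.17
```

step_arm(motion=[[[0.04,-0.62,0,7.4,1],[0.04,-0.62,0,7.4,1],[0.04,-0.62,0,7.4,1],[0.04,-0.62,0,7.4,1],[0.04,-0.62,0,7.4,1],[0.04,-0.62,0,7.4,1],[0.04,-0.62,0,7.4,1],[0.04,-0.62,0,7.4,1]]])

```text
t: 54.7
tcp_pos: [0.5115, -0.2441, 0.0602]
tcp_rot: [-2.633, 1.711, 0.002]
contact_force: [-3.8, 8.6, 8.0]
finger_gap: 0.177
finger_force: 25.5
```

step_arm(motion=[[[0.04,-0.62,0,7.4,1],[0.04,-0.62,0,7.4,1],[0.04,-0.62,0,7.4,1],[0.04,-0.62,0,7.4,1],[0,0,0,0,1],[0,0,0,0,1],[0,0,0,0,1],[0,0,0,0,1]]])

```text
t: 55.5
tcp_pos: [0.537, -0.2394, 0.0602]
tcp_rot: [-2.113, 2.32, 0.001]
contact_force: [-1.5, 9.9, 6.1]
finger_gap: 0.176
finger_force: 25.5
```

```bash
python3 plan.py "(0,-.1,.0585,0)"
```

```text
t 55.50 rackpos mm [ -0.3 -98.4] z 60.2 turn -0.12 tilt 0.22 gap 15.0 ff 25.5 F [-1.5  9.9  6.1] j [ -9.  26.  -6.  -0. -58.   4.]
  -> turn 0.1 deg then tool cm x 0.16 y -0.03 z 0.17
```

step_arm(motion=[[[0,-0.1,0,0,1],[0,-0.1,0,0,1],[0,0,0,0,1],[0,0,0,0,1],[0,0,0,0,3],[0,0,0,0,4],[0,0,0,0,4],[0,0,-1,0,4]]])

```text
t: 56.3
tcp_pos: [0.5372, -0.2418, 0.0681]
tcp_rot: [2.114, -2.322, -0.004]
contact_force: [-0.3, -0.3, -0.2]
finger_gap: 0.467
finger_force: 0.0
```

step_arm(motion=[[[0,0,-2,0,4],[0,0,-2.5,0,4],[0,0,-2.5,0,4],[0,0,-2.5,0,4],[0,0,-2,0,4],[0,4,0,0,4],[0,4,0,0,4],[0,4,0,0,4]]])

```text
t: 57.1
tcp_pos: [0.4175, -0.2308, 0.1846]
tcp_rot: [-2.116, 2.322, -0.001]
contact_force: [0.2, 0.0, 1.2]
finger_gap: 0.471
finger_force: 0.0
```

step_arm(motion=[[[0,4,0,0,4],[0,0,0,0,4],[0,0,0,0,4],[0,0,0,0,4],[0,0,0,0,4],[0,0,0,0,4],[0,0,0,0,4],[0,0,0,0,4]]])

```text
t: 57.9
tcp_pos: [0.3791, -0.227, 0.1838]
tcp_rot: [2.116, -2.322, -0.001]
contact_force: [-0.1, -0.2, -0.5]
finger_gap: 0.468
finger_force: 0.0
```

Run:
```python
from plan import *
plan([])
c=eyes.capture("scene");save(c,"s7.png",(190,220,350,320),5)
for n in("scene","top"):
  c=eyes.capture(n)
  for l,z in(("keeper_grip",.052),("keeper_pivot",.052),("stop_face",.01),("clamp_grip",.051),("tea_glass",0),("sugar_bowl",0),("dice_tower",0)):
    for r in place_of(c,l)[:1]: w=at_z(c,r["point"],z); print(n,l,round(r["p"],2),w[:2].round(4),w2r(w).round(4))
  print([w2r(at_z(c,r["point"],.0175)).round(3).tolist() for r in place_of(c,"checker_a")])
```

```text
t 57.90 rackpos mm [-158.7 -101.1] z 183.8 turn -0.14 tilt 0.03 gap 40.0 ff 0.0 F [-0.1 -0.2 -0.5] j [-10.   4. -16.   0. -70.   5.]
scene keeper_grip 0.55 [ 0.5386 -0.2414] [ 0.0014 -0.1002]
scene keeper_pivot 0.68 [ 0.5348 -0.2889] [ 0.0022 -0.1479]
scene stop_face 0.94 [ 0.5425 -0.0695] [-0.011   0.0713]
scene clamp_grip 0.66 [ 0.5586 -0.0482] [0.003 0.094]
scene tea_glass 0.79 [ 0.3163 -0.3502] [-0.2095 -0.2297]
scene sugar_bowl 0.88 [ 0.7725 -0.0356] [0.2148 0.1269]
scene dice_tower 0.88 [ 0.642 -0.474] [ 0.1264 -0.3219]
[[0.002, -0.07], [-0.295, 0.322], [-0.0, 0.013], [-0.001, -0.026], [0.007, -0.106], [-0.001, 0.055], [-0.366, 0.432], [-0.164, 0.15]]
top keeper_grip 0.65 [ 0.536  -0.2433] [-0.001  -0.1024]
top keeper_pivot 0.68 [ 0.5285 -0.2922] [-0.0038 -0.1518]
top tea_glass 0.88 [ 0.3203 -0.3463] [-0.2059 -0.2254]
top sugar_bowl 0.78 [ 0.7785 -0.0296] [0.2201 0.1335]
top dice_tower 0.74 [ 0.6378 -0.465 ] [ 0.1215 -0.3133]
[[-0.164, 0.158], [-0.374, 0.422], [0.002, -0.133], [-0.303, 0.324]]
```

View pics/s7.png

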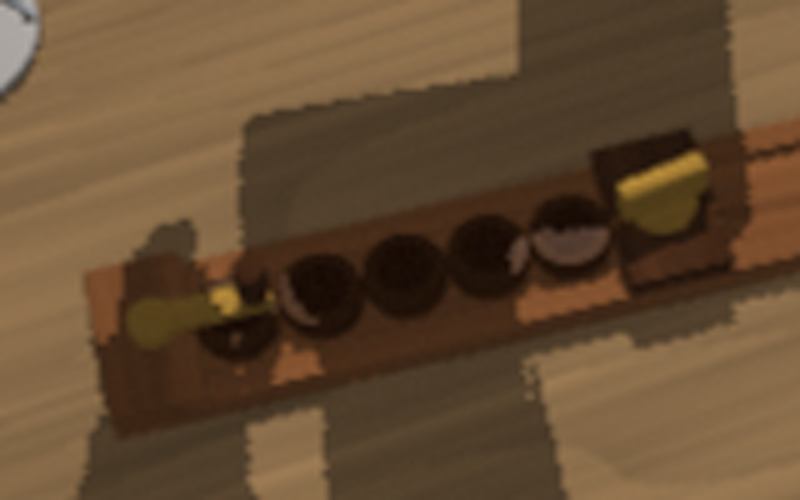

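The keeper is shut over the row (bar 150–250,310). The five discs touch each other, the stop is snug and the knob is along the channel. The bystanders have not moved. I'm handing in.

```bash
python3 -c "
from h import *
from plan import w2r
c=eyes.capture('scene'); P,Q=w2r(at_z(c,(314,260),.055)),w2r(at_z(c,(331.5,253),.055)); print(P,Q)
print(arm.finish_job())"
```

```text
[0.00823788 0.07300815] [0.00094406 0.11726316]
the job is handed in; nothing more can be done
None
```

I racked all five brown checkers, pushed the stop snug, tightened the clamp knob, shut the keeper and handed the job in; the final pictures agree, but `finish_job` returned no verdict.

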